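Put the mill's clamping kit back in its tray

TASK

The milling job is done: put the milling clamping kit back into its tray, the larger and the smaller stepped block, the strap clamp and the threaded stud, each lying flat down on the floor of the insert pocket that is cut to its size, either way round, blocks with their steps upward. The ground parallel and the centre punch do not belong to the kit: leave them lying where they are.

Things in the scene. Friction and masses are not known exactly. Their poses are not given: they have to be found in the camera images.
- long_block_mid (a point): Larger of two black stepped packing blocks (a small staircase seen from the side): 26 mm wide (its x), 60 mm long (its y), steps rising from about 5 mm at one end to 45 mm at the other (+y), about 25 mm high at mid length; flat parallel sides. Stands on its flat base. The point is on its centre line at mid length, 12 mm above its underside; grip there across the 26 mm width. About 0.16 kg.
- short_block_mid (a point): Smaller of the two black stepped packing blocks: 26 mm wide (its x), 48 mm long (its y), 36 mm at the tall end, about 20 mm high at mid length. The point is on its centre line at mid length, 10 mm above its underside; grip there across the 26 mm width. About 0.13 kg.
- clamp_mid (a point): Black slotted strap clamp, a flat bar 25 mm wide (its x), 100 mm long (its y), 13 mm thick, lying flat. The point is its centre, 6.5 mm above its underside; grip across the 25 mm width. About 0.17 kg. The mill's black handwheel (x 0.45 to 0.48, y 0 to 0.09, 0.09 high, all in m) and its pale one (x 0.55 to 0.60, y 0.17 to 0.27, 0.24 high) stand near the way to the tray.
- stud_m10_mid (a point): Dark threaded stud, 10 mm in diameter, 90 mm long (along its y), threaded from end to end with both ends blunt, lying down; it does not roll. The point is its centre, 5 mm above its underside. About 0.05 kg.
- nest_long_block_floor (a point): Grey plastic insert 122 mm (x) by 58 mm (y), one of four side by side, 60 mm apart, in a fixed wooden tray, order varies. Pocket for the larger stepped block. Pocket along the insert's x: floor 66 x 32 mm, 14 mm deep, mouth 5 mm wider all round (sloping walls); a 36 mm gap at mid length is open across the insert for fingers. Point: pocket floor centre, 9 mm above the worktop. Tray rim 18 mm high.
- nest_short_block_floor (a point): Grey plastic insert 122 mm (x) by 58 mm (y), one of four side by side, 60 mm apart, in a fixed wooden tray, order varies. Pocket for the smaller stepped block. Pocket along the insert's x: floor 54 x 32 mm, 14 mm deep, mouth 5 mm wider all round (sloping walls); a 34 mm gap at mid length is open across the insert for fingers. Point: pocket floor centre, 9 mm above the worktop. Tray rim 18 mm high.
- nest_clamp_floor (a point): Grey plastic insert 122 mm (x) by 58 mm (y), one of four side by side, 60 mm apart, in a fixed wooden tray, order varies. Pocket for the strap clamp. Pocket along the insert's x: floor 106 x 31 mm, 10 mm deep, mouth 5 mm wider all round (sloping walls); a 44 mm gap at mid length is open across the insert for fingers. Point: pocket floor centre, 9 mm above the worktop. Tray rim 18 mm high.
- nest_stud_floor (a point): Grey plastic insert 122 mm (x) by 58 mm (y), one of four side by side, 60 mm apart, in a fixed wooden tray, order varies. Narrow pocket for the stud. Pocket along the insert's x: floor 96 x 16 mm, 7 mm deep, mouth 5 mm wider all round (sloping walls); a 44 mm gap at mid length is open across the insert for fingers. Point: pocket floor centre, 9 mm above the worktop. Tray rim 18 mm high.
- parallel_mid (a point): Bright ground parallel, a thin straight bar 8 mm wide (its x), 100 mm long (its y), 20 mm high, standing on its narrow edge. Does not belong in the tray: leave it. The point is its centre.
- punch_mid (a point): Centre punch, 12 mm in diameter, 108 mm long (its y), pointed at one end, knurled in the middle, lying on the worktop. Looks like the stud but does not belong in the tray: leave it. The point is its centre.

How it is judged:
By the outcome, as a careful person would: the job done as asked, in the order asked, and still so for the second after the job is handed in, with the robot touching nothing.
It also fails if it takes over 136 s, if anything falls off the work surface, if the arm or the gripper's body presses on something with over 40 N, if the wrist force passes 120 N, or if a joint passes its speed limit or range.

ROBOT

A 7-joint arm with a two-finger parallel gripper is mounted at the origin on a cart in front of the work surface, level with it; the furniture and walls round the work are solid. World frame = base frame: x ahead of the robot, y to its left, z up, the work surface at z = 0. Lengths are in m, angles in degrees, forces in N, time in s.
With the tool pointing down it reaches from about 0.4 to 0.875 m from the base axis. Payload 6.5 kg.
Tool frame: the origin (TCP) lies between the finger pads; the fingertips stand 19 mm ahead of it and the grasp point (between the pads) is the TCP; z points along the fingers, y is the line along which they close (so a half turn about z gives the same grasp; the last joint's range is limited). The gripper opens to 88 mm and grips with 3 to 60 N. Pads are 18 mm wide; open, the fingers measure 123 mm over their backs; the gripper's body (75 mm by 187 mm) begins 45 mm behind the grasp point.
Start: joints at [-79.767, 30.733, -0.252, 88.115, 0.149, 61.152, -4.079], TCP at [0.158, 0.631, 0.258] pointing down, gripper open.
Joint ranges: [-154.64, 154.64], [-21.42, 123.67], [-72.66, 72.17], [13.99, 137.28], [-74.86, 254.86], [10.95, 109.41], [-158.01, 158.01]. Speed limits (degrees/s): [136.94, 136.94, 180, 180, 180, 180, 180].

INTERFACE

Orientations are given as [roll, pitch, yaw] about the fixed x, y, z axes, in that order (R = Rz(yaw) Ry(pitch) Rx(roll)).
In Python, from plant import * gives the robot as it stands. The module is installed in compiled form; this text tells all that it offers.
- The arm moves only by the tool arm_command, never from a script. Its argument "steps" is a list of rows, each an object of numbers: "x", "y", "z": the shift along the tool's x, y, z scaled (see below); "ax", "ay", "az": the turn, a rotation vector about the tool's x, y, z scaled (see below). In form: [{"x": .., "y": .., "z": .., "ax": .., "ay": .., "az": ..}, ...]. A call has 1 to 12 rows; each row is the pose to reach, as a shift and turn from the pose commanded when the call began, along the tool's axes at that moment, turning the shorter way round; what a row does not reach only later rows make up. The controller multiplies each number of a shift by 0.6 m and each number of a turn by 180 degrees. A row lasts 1/8 s, in which the tool goes at most 62.5 mm and 10.7 degrees, less where a joint would pass 70% of its speed; a pose out of reach is approached as far as the arm can. A call with a number of a shift or a turn outside -1 to 1 is refused whole. A call with a gripper value outside its range is refused whole. "grip" is the opening, from 0 (shut) to 1 (fully open), set as the call begins (left out, the last holds). The fingers move at their own pace and stop on an object; "force" is the grip in N (left out, the last holds). Time passes only in rows, so rows that repeat a pose let the fingers close. It gives the time, the measured TCP pose, the force, the opening and the grip force at its end, in the units of the state.
- get_state(): the state, without advancing time (a new reading comes with each control period).
- snapshot(name): name is "side" or "top" or "wrist"; returns the picture (420x560x3 uint8, red, green, blue); there is no depth.
- get_calibration(name): a dict with "fx", "fy", "cx", "cy" (pixels), "R" (3x3) and "t" (3): a world point X has camera coordinates R X + t. Camera axes: x right, y down, z forward; pixel columns grow to the right and rows downward; lengths in m; the calibration is good to about 2 mm. The wrist camera is an equidistant fisheye: a pixel r from the principal point sees the ray r / f radians off the axis. A picture is of the moment at which its call begins: read the wrist's pose just before it. get_calibration takes no time and is no camera call; for the wrist camera it gives the pose at the moment of the call.
- finish_job(): hands the job in; it is judged then, once.
The state is a dict: "time": time; "q": joint angles; "qd": joint speeds; "tau": joint torques, N m; "tcp_pos": TCP position; "eef_rot": TCP orientation; "contact_force": force on the tool from outside, world axes, zero at the start; "ft_torque": the same for the moment, N m; "width": finger opening in m; "grip_force": force on a finger pad.
Only numpy, scipy, OpenCV 4.12 (cv2) and the standard library are available. Lean on these libraries where they do the work, as an engineer would, in place of code of your own. Each camera call takes 0.05 s, during which the arm holds its last target. There are 200 camera calls.

## Working session

There is one attempt and no reset: what is moved stays moved. The work goes in short steps, Python scripts to look and compute and a tool call to move; the robot and the scene stay as the last step left them, time stands still between calls to the robot, and variables do not carry over. Pictures are saved under pics/ and viewed, at most 17 in all, crops included, and the job is handed in when it is done.

Besides the shell and the picture viewer there is one more tool, called after "Request:" in YAML: its name, and indented under it one key for each argument. arm_command: Moves the arm, as the interface text tells. Its arguments: {"type":"object","properties":{"steps":{"type":"array"},"grip":{"type":"number"},"force":{"type":"number"}},"required":["steps"]}

```bash
mkdir -p pics
python3 - <<'E'
from plant import *
import cv2,numpy as np
np.set_printoptions(precision=4,suppress=True)
s=get_state();print(s)
for n in("side","top","wrist"):
    im=snapshot(n);cv2.imwrite(f"pics/{n}0.png",im[:,:,::-1]);print(n,get_calibration(n))
E
```

```text
{'time': 0.0, 'q': array([-79.7652,  30.7781,  -0.2538,  88.1679,   0.1508,  61.1519,
        -4.08  ]), 'qd': array([ 0.0045, -0.1135, -0.0081,  0.0395, -0.023 , -0.0318, -0.0188]), 'tau': array([ -0.0005, -57.0969,   0.9906, -25.1611,  -0.0562,   0.0176,
         0.0002]), 'tcp_pos': array([0.1574, 0.6301, 0.2569]), 'eef_rot': array([-179.9028,    0.009 ,  165.9763]), 'contact_force': array([-0.0656,  0.268 ,  0.8982]), 'ft_torque': array([-0.0157, -0.0329, -0.0233]), 'grip_force': 0.0, 'width': 0.0883251122710823}
side {'fx': 391.9553759018903, 'fy': 391.9553759018903, 'cx': 283.03408395985605, 'cy': 215.41056613669895, 'R': array([[-0.9194, -0.3933, -0.0024],
       [-0.1613,  0.3827, -0.9097],
       [ 0.3586, -0.836 , -0.4154]]), 't': array([0.4738, 0.1264, 1.0239])}
top {'fx': 427.67716117864063, 'fy': 427.67716117864063, 'cx': 281.921440737345, 'cy': 206.51014301828766, 'R': array([[-0.0107, -0.9999, -0.0116],
       [-0.9974,  0.0115, -0.0714],
       [ 0.0716,  0.0108, -0.9974]]), 't': array([0.0645, 0.4941, 1.3152])}
wrist {'fx': 325.19226210127806, 'fy': 325.19226210127806, 'cx': 274.47756591003156, 'cy': 205.8551340404259, 'R': array([[ 0.2422,  0.9702, -0.0018],
       [ 0.932 , -0.2321,  0.2784],
       [ 0.2697, -0.0691, -0.9605]]), 't': array([-0.6494, -0.039 ,  0.3898])}
```

Run:
```python
import cv2
for n in("top","side"):
    im=cv2.imread(f"pics/{n}0.png");cv2.imwrite(f"pics/{n}0b.png",cv2.resize(im,(800,600),interpolation=cv2.INTER_CUBIC))
```

```text
(no output)
```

View pics/top0b.png

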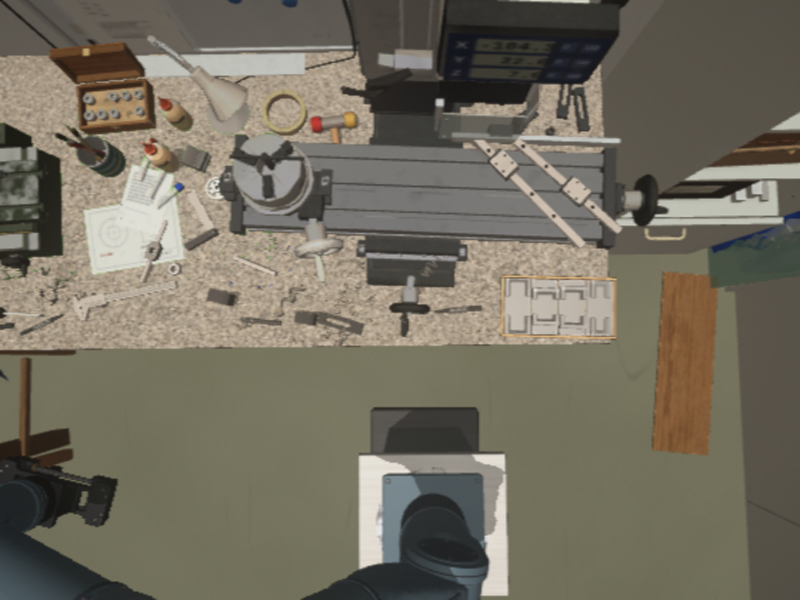

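View pics/side0b.png

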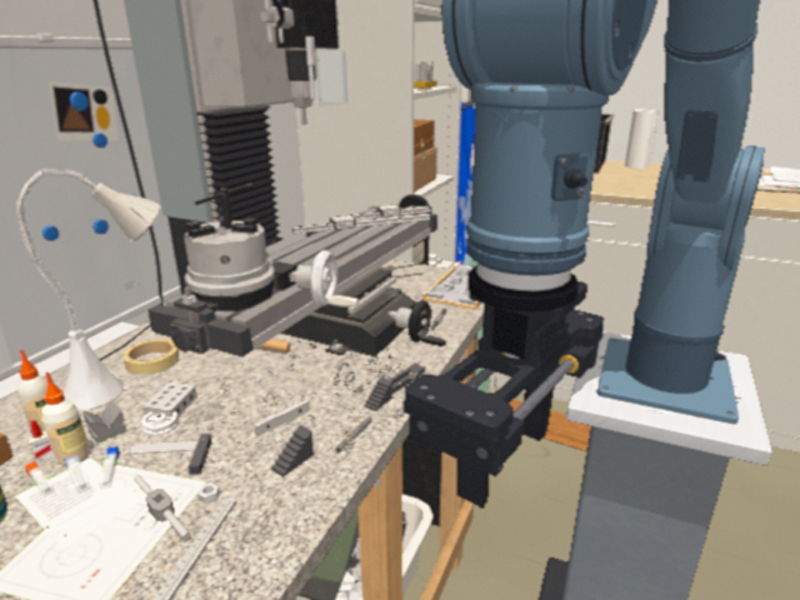

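```bash
cat > h.py <<'E'
from plant import *
import cv2,numpy as np
np.set_printoptions(precision=4,suppress=True)
def ray(n,u,v,C=None):
    C=C or get_calibration(n);R=np.array(C["R"]);t=np.array(C["t"])
    a=(u-C["cx"])/C["fx"];b=(v-C["cy"])/C["fy"]
    if n=="wrist":
        r=np.hypot(a,b);d=np.array([a/r*np.sin(r),b/r*np.sin(r),np.cos(r)]) if r>0 else np.array([0,0,1.])
    else: d=np.array([a,b,1.])
    return -R.T@t,R.T@d
def onz(n,u,v,z,C=None):
    o,d=ray(n,u,v,C);return o+d*(z-o[2])/d[2]
def tri(*rays):
    A=0;b=0
    for o,d in rays:
        d=d/np.linalg.norm(d);P=np.eye(3)-np.outer(d,d);A=A+P;b=b+P@o
    return np.linalg.solve(A,b)
E
python3 - <<'E'
import cv2
im=cv2.imread("pics/top0.png")
a=im[170:245,140:345];cv2.imwrite("pics/c1.png",cv2.resize(a,None,fx=3.9,fy=3.9,interpolation=cv2.INTER_CUBIC))
a=im[185:245,340:440];cv2.imwrite("pics/c2.png",cv2.resize(a,None,fx=8,fy=8,interpolation=cv2.INTER_CUBIC))
a=im[0:1]
import numpy as np
A=cv2.resize(im[170:245,140:345],None,fx=3.9,fy=3.9,interpolation=cv2.INTER_CUBIC)[:, :800]
B=cv2.resize(im[188:242,345:436],None,fx=5,fy=5,interpolation=cv2.INTER_CUBIC)
W=np.zeros((A.shape[0]+B.shape[0],800,3),np.uint8);W[:A.shape[0],:A.shape[1]]=A;W[A.shape[0]:,:B.shape[1]]=B
print(A.shape,B.shape);cv2.imwrite("pics/c.png",W)
E
```

```text
(292, 800, 3) (270, 455, 3)
```

View pics/c.png

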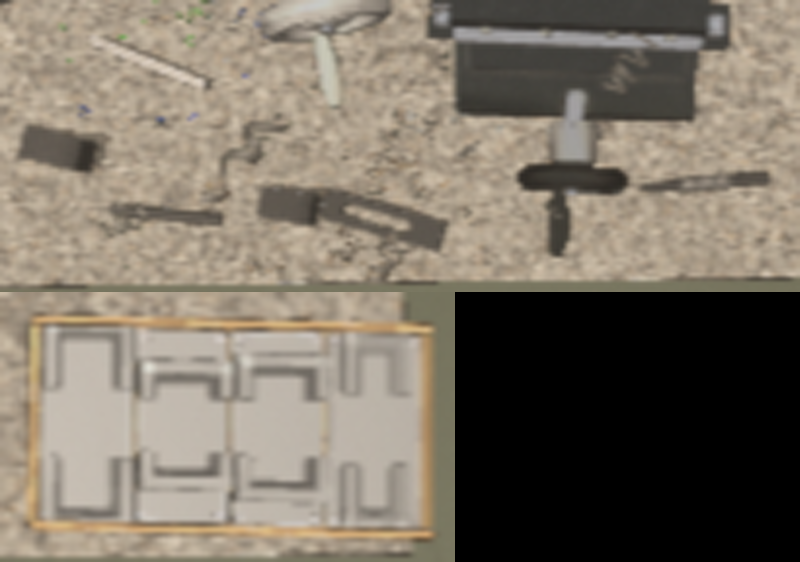

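Run:
```python
from h import *
f=lambda u,v:(140+u/3.9,170+v/3.9)
g=lambda u,v:(345+u/5,188+(v-292)/5)
for k,p,z in[("parL",f(97,40),.02),("parR",f(210,85),.02),("A",f(57,148),.025),("studL",f(112,211),.01),("studR",f(222,217),.01),("B",f(290,206),.02),("clL",f(320,200),.013),("clR",f(440,235),.013),("punch",f(705,182),.01),("clampN",g(87,422),.02),("shortN",g(183,420),.02),("longN",g(280,425),.02),("studN",g(377,430),.02),("trayTL",g(33,322),.018),("TR",g(432,328),.018),("BL",g(33,525),.018),("BR",g(432,535),.018)]:
    print(k,onz("top",*p,z))
C=get_calibration("wrist");o,d=ray("wrist",C["cx"]+.001,C["cy"]);print("cam",o,d)
from scipy.spatial.transform import Rotation as Ro
s=get_state();T=Ro.from_euler("xyz",s["eef_rot"],degrees=True).as_matrix();print(T,T.T@(o-s["tcp_pos"]),T.T@d)
```

```text
parL [0.5815 0.4253 0.02  ]
parR [0.544 0.334 0.02 ]
A [0.4944 0.4551 0.025 ]
studL [0.4442 0.4148 0.01  ]
studR [0.4384 0.3261 0.01  ]
B [0.4463 0.2697 0.02  ]
clL [0.4511 0.2468 0.013 ]
clR [0.422  0.1507 0.013 ]
punch [ 0.4622 -0.062   0.01  ]
clampN [ 0.4685 -0.1904  0.02  ]
shortN [ 0.4691 -0.2498  0.02  ]
longN [ 0.4653 -0.3097  0.02  ]
studN [ 0.4615 -0.3695  0.02  ]
trayTL [ 0.5314 -0.1587  0.018 ]
TR [ 0.5247 -0.4063  0.018 ]
BL [ 0.4051 -0.1558  0.018 ]
BR [ 0.3963 -0.4018  0.018 ]
cam [0.0885 0.648  0.3841] [ 0.2697 -0.0691 -0.9605]
[[-0.9702  0.2423 -0.0002]
 [ 0.2423  0.9702 -0.0013]
 [-0.0001 -0.0013 -1.    ]] [ 0.0712  0.0004 -0.1271] [-0.2783 -0.0005  0.9605]
```

View pics/wrist0.png

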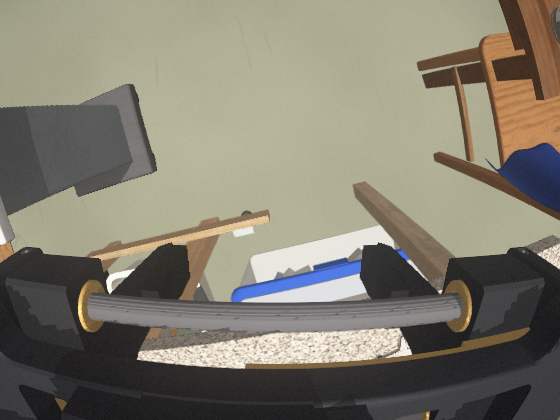

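```bash
cat >> h.py <<'E'
from scipy.spatial.transform import Rotation as Ro
def go(*wps):
    "wps: (x,y,z,yaw) waypoints -> row numbers from the present pose"
    s=get_state();p=s["tcp_pos"];T=Ro.from_euler("xyz",s["eef_rot"],degrees=True).as_matrix()
    for x,y,z,yaw in wps:
        d=T.T@(np.array([x,y,z])-p)/.6
        r=Ro.from_matrix(T.T@Ro.from_euler("xyz",[180,0,yaw],degrees=True).as_matrix()).as_rotvec(degrees=True)/180
        print("xyz",d.round(4),"a",r.round(4))
E
python3 -c "
from h import *
go((.46,.30,.25,90))"
```

```text
xyz [-0.6226 -0.4117  0.0123] a [-0.0003  0.0003  0.4221]
```

Request:
arm_command:
  steps:
    - {"x": -0.623,"y": -0.412,"z": 0.012,"az": 0.422}
    - {"x": -0.623,"y": -0.412,"z": 0.012,"az": 0.422}
    - {"x": -0.623,"y": -0.412,"z": 0.012,"az": 0.422}
    - {"x": -0.623,"y": -0.412,"z": 0.012,"az": 0.422}
    - {"x": -0.623,"y": -0.412,"z": 0.012,"az": 0.422}
    - {"x": -0.623,"y": -0.412,"z": 0.012,"az": 0.422}
    - {"x": -0.623,"y": -0.412,"z": 0.012,"az": 0.422}
    - {"x": -0.623,"y": -0.412,"z": 0.012,"az": 0.422}
    - {"x": -0.623,"y": -0.412,"z": 0.012,"az": 0.422}
    - {"x": -0.623,"y": -0.412,"z": 0.012,"az": 0.422}
    - {"x": -0.623,"y": -0.412,"z": 0.012,"az": 0.422}
    - {"x": -0.623,"y": -0.412,"z": 0.012,"az": 0.422}

```text
invalid input
```

Run:
```python
from h import *
import pickle
s=get_state();print(s["time"],s["tcp_pos"],s["eef_rot"],s["q"])
C=get_calibration("wrist");im=snapshot("wrist")
pickle.dump(C,open("w1.pkl","wb"))
cv2.imwrite("pics/w1.png",cv2.resize(im[:,:,::-1],(800,600),interpolation=cv2.INTER_CUBIC))
im=snapshot("top");cv2.imwrite("pics/top1.png",im[:,:,::-1])
```

```text
0.15 [0.1574 0.6302 0.2571] [-179.9262    0.0063  165.9773] [-79.7678  30.7675  -0.2526  88.1562   0.1488  61.1506  -4.0796]
```

View pics/w1.png

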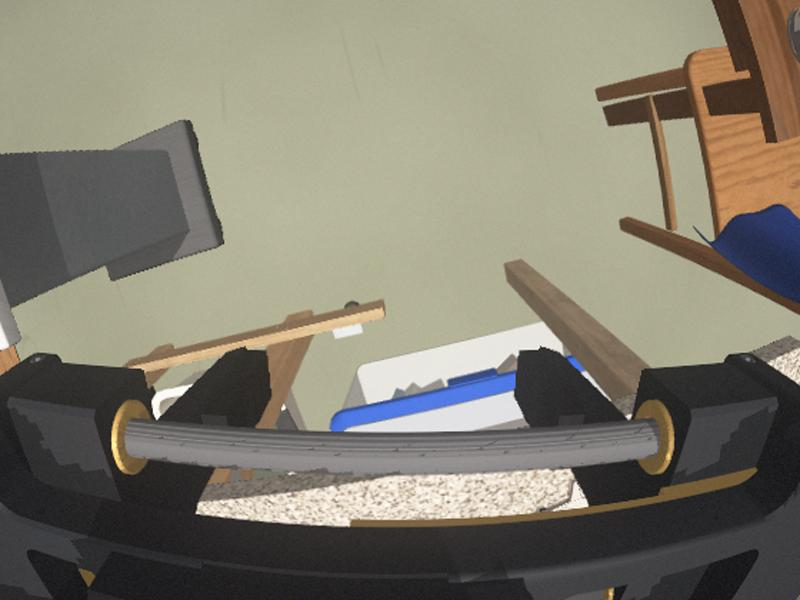

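The move was refused, since the rows lacked ax and ay; the picture is still the start view. I'm sending it again with all six numbers.

Request:
arm_command:
  steps:
    - {"x": -0.623,"y": -0.412,"z": 0.012,"ax": 0,"ay": 0,"az": 0.422}
    - {"x": -0.623,"y": -0.412,"z": 0.012,"ax": 0,"ay": 0,"az": 0.422}
    - {"x": -0.623,"y": -0.412,"z": 0.012,"ax": 0,"ay": 0,"az": 0.422}
    - {"x": -0.623,"y": -0.412,"z": 0.012,"ax": 0,"ay": 0,"az": 0.422}
    - {"x": -0.623,"y": -0.412,"z": 0.012,"ax": 0,"ay": 0,"az": 0.422}
    - {"x": -0.623,"y": -0.412,"z": 0.012,"ax": 0,"ay": 0,"az": 0.422}
    - {"x": -0.623,"y": -0.412,"z": 0.012,"ax": 0,"ay": 0,"az": 0.422}
    - {"x": -0.623,"y": -0.412,"z": 0.012,"ax": 0,"ay": 0,"az": 0.422}
    - {"x": -0.623,"y": -0.412,"z": 0.012,"ax": 0,"ay": 0,"az": 0.422}
    - {"x": -0.623,"y": -0.412,"z": 0.012,"ax": 0,"ay": 0,"az": 0.422}
    - {"x": -0.623,"y": -0.412,"z": 0.012,"ax": 0,"ay": 0,"az": 0.422}
    - {"x": -0.623,"y": -0.412,"z": 0.012,"ax": 0,"ay": 0,"az": 0.422}

```text
time: 1.75
tcp_pos: [0.4597, 0.3011, 0.2505]
eef_rot: [-180.0, -0.0, 90.1]
contact_force: [-0.1, -0.4, -0.7]
width: 0.0881
grip_force: 0.0
```

Run:
```python
from h import *
import pickle
s=get_state();print(s["time"],s["tcp_pos"],s["eef_rot"],s["q"])
C=get_calibration("wrist");im=snapshot("wrist")
pickle.dump(C,open("w1.pkl","wb"))
cv2.imwrite("pics/w1.png",cv2.resize(im[:,:,::-1],(800,600),interpolation=cv2.INTER_CUBIC))
```

```text
1.75 [0.4597 0.3011 0.2505] [-179.9889   -0.0136   90.1241] [-55.4552  22.3351  22.4655 105.0467 -10.2833  54.604  -28.4005]
```

View pics/w1.png

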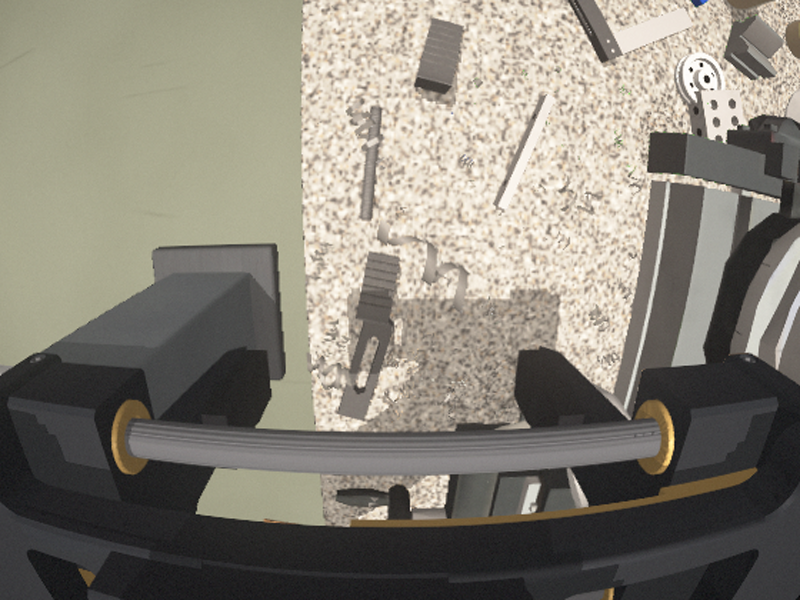

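Run:
```python
import cv2,numpy as np
im=cv2.imread("pics/w1.png")
a=cv2.resize(im[5:230,335:485],None,fx=2.6,fy=2.6,interpolation=cv2.INTER_CUBIC)
b=cv2.resize(im[235:435,330:430],None,fx=2.9,fy=2.9,interpolation=cv2.INTER_CUBIC)
W=np.zeros((590,800,3),np.uint8);W[:a.shape[0],:a.shape[1]]=a;W[:b.shape[0],400:400+b.shape[1]]=b
cv2.imwrite("pics/w1c.png",np.clip(W.astype(float)*1.5,0,255).astype(np.uint8))
```

```text
(no output)
```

View pics/w1c.png

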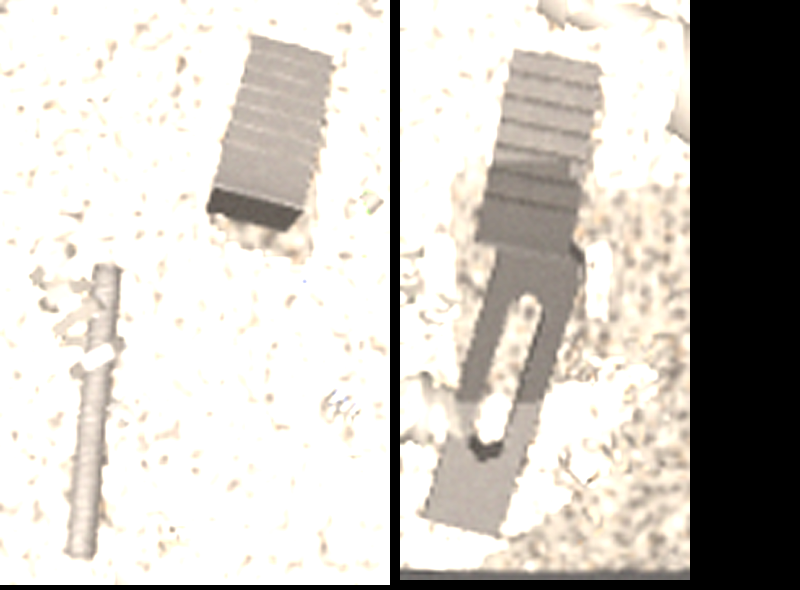

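```bash
cat > m.py <<'E'
from h import *
import pickle
C=pickle.load(open("w1.pkl","rb"))
fa=lambda x,y:((335+x/2.6)*.7,(5+y/2.6)*.7)
fb=lambda x,y:((330+(x-400)/2.9)*.7,(235+y/2.9)*.7)
def pr(k,f,pts):
    P=[onz("wrist",*f(x,y),z,C) for x,y,z in pts];print(k,*[p[:2] for p in P]);return P
pr("A low, talltop, tallbot",fa,[(253,37,.005),(332,55,.005),(212,188,.045),(303,208,.045),(210,213,0),(290,230,0)])
pr("B low, talltop",fb,[(513,52,.005),(602,66,.005),(477,240,.036),(575,257,.036)])
pr("clamp near, sides",fb,[(425,515,.013),(498,535,.013),(497,250,.013),(578,280,.013)])
pr("stud",fa,[(107,265,.006),(82,555,.006)])
for k,w,t,z in[("A",fa(257,122),(140+57/3.9,170+148/3.9),0),("clampend",fb(462,525),(140+440/3.9,170+235/3.9),0),("studL",fa(107,265),(140+112/3.9,170+211/3.9),0),("studR",fa(82,555),(140+222/3.9,170+217/3.9),0)]:
    print(k,"tri",tri(ray("wrist",*w,C),ray("top",*t)))
E
python3 m.py
```

```text
A low, talltop, tallbot [0.4916 0.4926] [0.516  0.4877] [0.477  0.4351] [0.5018 0.4301] [0.4787 0.4354] [0.5034 0.4306]
B low, talltop [0.4412 0.2998] [0.4663 0.2958] [0.4325 0.2545] [0.4589 0.2498]
clamp near, sides [0.4119 0.1549] [0.4346 0.148 ] [0.4364 0.2435] [0.4597 0.2344]
stud [0.4473 0.4179] [0.4395 0.3283]
A tri [ 0.4987  0.478  -0.0499]
clampend tri [0.4226 0.1507 0.0115]
studL tri [ 0.4458  0.4205 -0.0122]
studR tri [0.439  0.3278 0.0015]
```

```bash
python3 -c "
from h import *
go((.497,.4615,.11,77.7),(.497,.4615,.0215,77.7))"
```

```text
xyz [0.2677 0.0624 0.2342] a [-0.     -0.      0.0689]
xyz [0.2677 0.0624 0.3817] a [-0.     -0.      0.0689]
```

Request:
arm_command:
  steps:
    - {"x": 0.2677,"y": 0.0624,"z": 0.2342,"ax": 0,"ay": 0,"az": 0.0689}
    - {"x": 0.2677,"y": 0.0624,"z": 0.2342,"ax": 0,"ay": 0,"az": 0.0689}
    - {"x": 0.2677,"y": 0.0624,"z": 0.2342,"ax": 0,"ay": 0,"az": 0.0689}
    - {"x": 0.2677,"y": 0.0624,"z": 0.2342,"ax": 0,"ay": 0,"az": 0.0689}
    - {"x": 0.2677,"y": 0.0624,"z": 0.2342,"ax": 0,"ay": 0,"az": 0.0689}
    - {"x": 0.2677,"y": 0.0624,"z": 0.2342,"ax": 0,"ay": 0,"az": 0.0689}
    - {"x": 0.2677,"y": 0.0624,"z": 0.2342,"ax": 0,"ay": 0,"az": 0.0689}

```text
time: 2.68
tcp_pos: [0.4986, 0.4599, 0.1115]
eef_rot: [179.9, -0.1, 77.5]
contact_force: [-0.1, -0.3, 0.1]
width: 0.0882
grip_force: 0.0
```

```bash
python3 -c "
from h import *
import pickle
C=get_calibration('wrist');im=snapshot('wrist');pickle.dump(C,open('w2.pkl','wb'))
cv2.imwrite('pics/w2.png',cv2.resize(im[:,:,::-1],(800,600),interpolation=cv2.INTER_CUBIC))
go((.497,.4615,.06,77.7),(.497,.4615,.0215,77.7))"
```

```text
xyz [ 0.0017 -0.0029  0.0857] a [ 0.0003 -0.0004 -0.0009]
xyz [ 0.0016 -0.003   0.1499] a [ 0.0003 -0.0004 -0.0009]
```

View pics/w2.png

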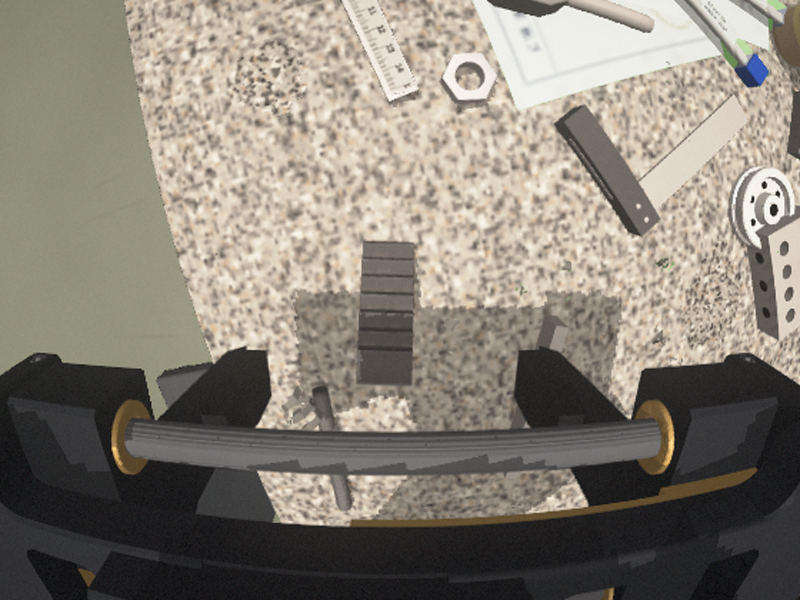

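```bash
python3 -c "
from h import *
import pickle
C=pickle.load(open('w2.pkl','rb'))
a=onz('wrist',388.5*.7,243*.7,.005,C);b=onz('wrist',384.5*.7,383*.7,.045,C);print(a,b,(a+b)/2,np.linalg.norm((a-b)[:2]),np.degrees(np.arctan2(*(a-b)[1::-1])))
C1=pickle.load(open('w1.pkl','rb'))
print('tri tall end', tri(ray('wrist',384.5*.7,383*.7,C),ray('wrist',(335+257/2.6)*.7,(5+198/2.6)*.7,C1)),'low',tri(ray('wrist',388.5*.7,243*.7,C),ray('wrist',(335+292/2.6)*.7,(5+46/2.6)*.7,C1)))
"
```

```text
[0.5042 0.4908 0.005 ] [0.4898 0.434  0.045 ] [0.497  0.4624 0.025 ] 0.05862766941265486 75.83660067173255
tri tall end [0.4895 0.4329 0.0428] low [0.504  0.4906 0.0032]
```

Request:
arm_command:
  steps:
    - {"x": 0.0025,"y": -0.003,"z": 0.05,"ax": 0,"ay": 0,"az": 0.005}
    - {"x": 0.0025,"y": -0.003,"z": 0.1,"ax": 0,"ay": 0,"az": 0.005}
    - {"x": 0.0025,"y": -0.003,"z": 0.135,"ax": 0,"ay": 0,"az": 0.005}
    - {"x": 0.0025,"y": -0.003,"z": 0.149,"ax": 0,"ay": 0,"az": 0.005}
    - {"x": 0.0025,"y": -0.003,"z": 0.149,"ax": 0,"ay": 0,"az": 0.005}

```text
time: 3.35
tcp_pos: [0.4968, 0.4627, 0.0211]
eef_rot: [180.0, -0.0, 76.7]
contact_force: [-0.0, 0.1, 0.7]
width: 0.0885
grip_force: 0.0
```

Request:
arm_command:
  steps:
    - {"x": 0,"y": 0,"z": 0,"ax": 0,"ay": 0,"az": 0}
    - {"x": 0,"y": 0,"z": 0,"ax": 0,"ay": 0,"az": 0}
    - {"x": 0,"y": 0,"z": 0,"ax": 0,"ay": 0,"az": 0}
    - {"x": 0,"y": 0,"z": 0,"ax": 0,"ay": 0,"az": 0}
    - {"x": 0,"y": 0,"z": 0,"ax": 0,"ay": 0,"az": 0}
    - {"x": 0,"y": 0,"z": 0,"ax": 0,"ay": 0,"az": 0}
    - {"x": 0,"y": 0,"z": 0,"ax": 0,"ay": 0,"az": 0}
    - {"x": 0,"y": 0,"z": 0,"ax": 0,"ay": 0,"az": 0}
  grip: 0
  force: 30

```text
time: 4.35
tcp_pos: [0.4962, 0.4626, 0.0206]
eef_rot: [-180.0, 0.0, 76.7]
contact_force: [-0.2, 1.0, -0.2]
width: 0.0257
grip_force: 29.9
```

```bash
python3 -c "
from h import *
go((.497,.4615,.25,76),(.47,.05,.27,40),(.47,-.20,.25,0))"
```

```text
xyz [-0.0016  0.0017 -0.3824] a [-0.     0.     0.004]
xyz [-0.6794  0.1155 -0.4157] a [0.    0.    0.204]
xyz [-1.0849  0.2113 -0.3823] a [0.     0.     0.4262]
```

Request:
arm_command:
  steps:
    - {"x": 0,"y": 0,"z": -0.05,"ax": 0,"ay": 0,"az": 0}
    - {"x": 0,"y": 0,"z": -0.15,"ax": 0,"ay": 0,"az": 0}
    - {"x": 0,"y": 0,"z": -0.25,"ax": 0,"ay": 0,"az": 0}
    - {"x": 0,"y": 0,"z": -0.38,"ax": 0,"ay": 0,"az": 0}
    - {"x": -0.68,"y": 0.115,"z": -0.42,"ax": 0,"ay": 0,"az": 0.2}
    - {"x": -0.68,"y": 0.115,"z": -0.42,"ax": 0,"ay": 0,"az": 0.2}
    - {"x": -0.68,"y": 0.115,"z": -0.42,"ax": 0,"ay": 0,"az": 0.2}
    - {"x": -0.68,"y": 0.115,"z": -0.42,"ax": 0,"ay": 0,"az": 0.2}
    - {"x": -0.68,"y": 0.115,"z": -0.42,"ax": 0,"ay": 0,"az": 0.2}
    - {"x": -0.68,"y": 0.115,"z": -0.42,"ax": 0,"ay": 0,"az": 0.2}
    - {"x": -0.68,"y": 0.115,"z": -0.42,"ax": 0,"ay": 0,"az": 0.2}
    - {"x": -0.68,"y": 0.115,"z": -0.42,"ax": 0,"ay": 0,"az": 0.2}

```text
time: 5.85
tcp_pos: [0.4692, 0.0463, 0.273]
eef_rot: [180.0, -0.0, 40.3]
contact_force: [-0.8, 0.9, -1.0]
width: 0.0258
grip_force: 29.9
```

```bash
python3 -c "
from h import *
print(get_state()['q'])
go((.44,-.28,.25,0))"
```

```text
[-46.6296  14.3543  41.8998 115.1869 -11.7353  54.5725 -48.4201]
xyz [-0.3893  0.3829  0.0382] a [-0.     -0.0002  0.2242]
```

Request:
arm_command:
  steps:
    - {"x": -0.2,"y": 0.2,"z": 0.03,"ax": 0,"ay": 0,"az": 0.12}
    - {"x": -0.2,"y": 0.2,"z": 0.03,"ax": 0,"ay": 0,"az": 0.12}
    - {"x": -0.2,"y": 0.2,"z": 0.03,"ax": 0,"ay": 0,"az": 0.12}
    - {"x": -0.2,"y": 0.2,"z": 0.03,"ax": 0,"ay": 0,"az": 0.12}

```text
time: 6.35
tcp_pos: [0.4563, -0.1221, 0.2544]
eef_rot: [179.9, 0.0, 18.8]
contact_force: [-0.1, 1.4, -1.3]
width: 0.0253
grip_force: 29.9
```

```bash
python3 -c "
from h import *
print(get_state()['q'])
go((.44,-.28,.25,0))"
```

```text
[-30.8958  17.904   48.8883 116.4341 -16.8115  52.7936 -44.2568]
xyz [-0.1105  0.2404  0.0076] a [0.0004 0.0002 0.1045]
```

Joint 3 is growing slowly and stays well inside its range, so I'm going on.

Request:
arm_command:
  steps:
    - {"x": -0.11,"y": 0.24,"z": 0.008,"ax": 0,"ay": 0,"az": 0.1045}
    - {"x": -0.11,"y": 0.24,"z": 0.008,"ax": 0,"ay": 0,"az": 0.1045}
    - {"x": -0.11,"y": 0.24,"z": 0.008,"ax": 0,"ay": 0,"az": 0.1045}
    - {"x": -0.11,"y": 0.24,"z": 0.008,"ax": 0,"ay": 0,"az": 0.1045}
    - {"x": -0.11,"y": 0.24,"z": 0.008,"ax": 0,"ay": 0,"az": 0.1045}

```text
time: 6.98
tcp_pos: [0.4427, -0.2749, 0.2493]
eef_rot: [-179.9, 0.0, 0.5]
contact_force: [-0.5, 0.5, -2.3]
width: 0.0256
grip_force: 29.9
```

```bash
python3 -c "
from h import *
import pickle
s=get_state();print(s['q'],s['tcp_pos'])
C=get_calibration('wrist');im=snapshot('wrist');pickle.dump(C,open('w3.pkl','wb'))
cv2.imwrite('pics/w3.png',cv2.resize(im[:,:,::-1],(800,600),interpolation=cv2.INTER_CUBIC))
im=snapshot('top');cv2.imwrite('pics/top3.png',im[:,:,::-1])
"
```

```text
[-12.6016  25.7435  51.6089 110.1373 -24.3813  55.8002 -39.1527] [ 0.4427 -0.2749  0.2493]
```

View pics/w3.png

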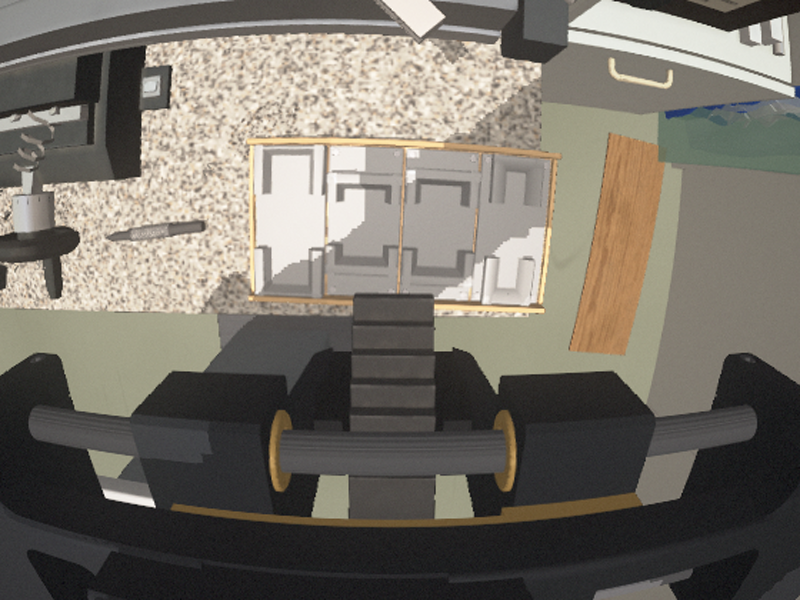

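```bash
python3 -c "
import cv2
im=cv2.imread('pics/w3.png')
cv2.imwrite('pics/w3c.png',cv2.resize(im[130:320,240:570],None,fx=2.42,fy=2.42,interpolation=cv2.INTER_CUBIC))
"
```

```text
(no output)
```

View pics/w3c.png

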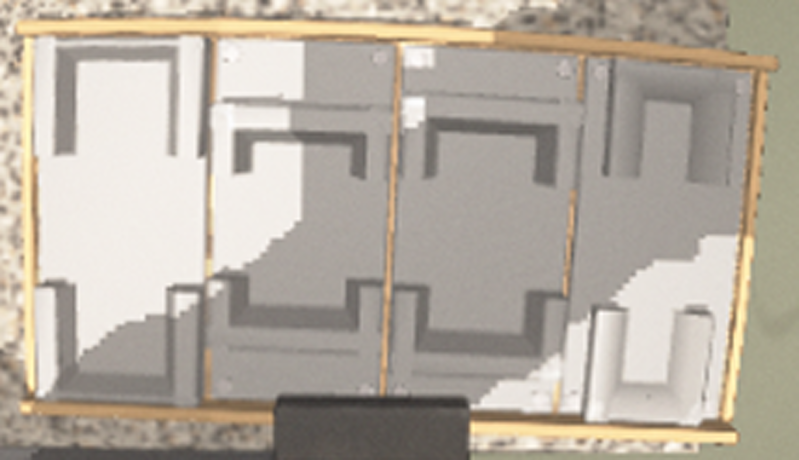

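Run:
```python
from h import *
import pickle
C=pickle.load(open('w3.pkl','rb'))
f=lambda x,y:((240+x/2.42)*.7,(130+y/2.42)*.7)
for k,q in dict(clamp=[(77,60),(170,60),(168,375),(78,375)],short=[(250,142),(352,144),(345,308),(232,304)],long=[(437,132),(540,134),(527,332),(428,328)],stud=[(643,100),(690,101),(672,386),(625,384)]).items():
    P=np.array([onz('wrist',*f(*p),.009,C)[:2] for p in q]);c=P.mean(0)
    v=(P[0]+P[1]-P[2]-P[3])/2;w=(P[0]-P[1]+P[3]-P[2])/2
    print(k,c,"L",np.linalg.norm(v),"W",np.linalg.norm(w),"ang",np.degrees(np.arctan2(v[1],v[0])),np.degrees(np.arctan2(-w[0],w[1])))
# rim corners, height check: two views
R=lambda x,y:f(x,y)
for k,w,t in[("TL",(24,28),(33,322)),("TR",(772,64),(432,328)),("BL",(27,408),(33,525)),("BR",(735,437),(432,535))]:
    t=(345+t[0]/5,188+(t[1]-292)/5)
    print(k,onz('wrist',*f(*w),.018,C),"tri",tri(ray('wrist',*f(*w),C),ray('top',*t)))
```

```text
clamp [ 0.4689 -0.1919] L 0.10704049558103255 W 0.031688655410895626 ang -1.8502830311691385 -0.8253108462386942
short [ 0.4669 -0.25  ] L 0.05456347066537987 W 0.035567400448257507 ang -4.559922040710383 -1.5090168249388352
long [ 0.465  -0.3123] L 0.06609797645537514 W 0.03365459088738742 ang -1.6274932941412497 -0.6598027660799202
stud [ 0.4623 -0.3722] L 0.0977360168738275 W 0.016639783866631886 ang -0.3912970133758266 0.007480040625337274
TL [ 0.5341 -0.1625  0.018 ] tri [ 0.5334 -0.1599  0.0093]
TR [ 0.5256 -0.4061  0.018 ] tri [ 0.526  -0.4108  0.0051]
BL [ 0.4059 -0.1575  0.018 ] tri [ 0.405  -0.1564  0.0148]
BR [ 0.3975 -0.4025  0.018 ] tri [ 0.3963 -0.4034  0.0145]
```

```bash
python3 -c "
from h import *
go((.4647,-.3116,.10,-2.1),(.4647,-.3116,.0305,-2.1))"
```

```text
xyz [0.0361 0.0619 0.2492] a [-0.0004  0.      0.0145]
xyz [0.0361 0.062  0.365 ] a [-0.0004  0.      0.0145]
```

Request:
arm_command:
  steps:
    - {"x": 0.0361,"y": 0.062,"z": 0.08,"ax": 0,"ay": 0,"az": 0.0145}
    - {"x": 0.0361,"y": 0.062,"z": 0.16,"ax": 0,"ay": 0,"az": 0.0145}
    - {"x": 0.0361,"y": 0.062,"z": 0.249,"ax": 0,"ay": 0,"az": 0.0145}
    - {"x": 0.0361,"y": 0.062,"z": 0.249,"ax": 0,"ay": 0,"az": 0.0145}
    - {"x": 0.0361,"y": 0.062,"z": 0.249,"ax": 0,"ay": 0,"az": 0.0145}

```text
time: 7.7
tcp_pos: [0.4648, -0.3143, 0.1022]
eef_rot: [179.9, -0.1, -2.2]
contact_force: [-0.6, -0.7, -1.0]
width: 0.0259
grip_force: 29.9
```

```bash
python3 -c "
from h import *
go((.4647,-.3116,.0305,-2.1));print(get_state()['eef_rot'])"
```

```text
xyz [-0.0006 -0.0046  0.1195] a [ 0.0003 -0.0006 -0.0008]
[179.9462  -0.1098  -2.2472]
```

Request:
arm_command:
  steps:
    - {"x": 0,"y": -0.002,"z": 0.04,"ax": 0,"ay": 0,"az": 0}
    - {"x": 0,"y": -0.002,"z": 0.07,"ax": 0,"ay": 0,"az": 0}
    - {"x": 0,"y": -0.002,"z": 0.07,"ax": 0,"ay": 0,"az": 0}

```text
time: 8.07
tcp_pos: [0.4638, -0.3127, 0.0586]
eef_rot: [-180.0, 0.0, -2.3]
contact_force: [-0.2, -0.3, -2.0]
width: 0.0259
grip_force: 29.9
```

```bash
python3 -c "
from h import *
go((.4647,-.3116,.0305,-2.1));print(get_state()['tcp_pos'])"
```

```text
xyz [ 0.0014 -0.0019  0.0468] a [-0.0001  0.     -0.001 ]
[ 0.4638 -0.3127  0.0586]
```

Request:
arm_command:
  steps:
    - {"x": 0.001,"y": -0.001,"z": 0.02,"ax": 0,"ay": 0,"az": 0}
    - {"x": 0.001,"y": -0.001,"z": 0.035,"ax": 0,"ay": 0,"az": 0}
    - {"x": 0.001,"y": -0.001,"z": 0.046,"ax": 0,"ay": 0,"az": 0}
    - {"x": 0.001,"y": -0.001,"z": 0.046,"ax": 0,"ay": 0,"az": 0}
    - {"x": 0.001,"y": -0.001,"z": 0.046,"ax": 0,"ay": 0,"az": 0}

```text
time: 8.7
tcp_pos: [0.4643, -0.3127, 0.031]
eef_rot: [180.0, -0.0, -2.3]
contact_force: [0.9, 0.2, -0.7]
width: 0.0255
grip_force: 29.9
```

Close to the floor with no contact. I'm letting go with a small opening, then going up.

Request:
arm_command:
  steps:
    - {"x": 0,"y": 0,"z": 0.001,"ax": 0,"ay": 0,"az": 0}
    - {"x": 0,"y": 0,"z": 0.001,"ax": 0,"ay": 0,"az": 0}
    - {"x": 0,"y": 0,"z": 0.001,"ax": 0,"ay": 0,"az": 0}
    - {"x": 0,"y": 0,"z": 0.001,"ax": 0,"ay": 0,"az": 0}
    - {"x": 0,"y": 0,"z": -0.03,"ax": 0,"ay": 0,"az": 0}
    - {"x": 0,"y": 0,"z": -0.1,"ax": 0,"ay": 0,"az": 0}
    - {"x": 0,"y": 0,"z": -0.2,"ax": 0,"ay": 0,"az": 0}
    - {"x": 0,"y": 0,"z": -0.3,"ax": 0,"ay": 0,"az": 0}
    - {"x": 0,"y": 0,"z": -0.36,"ax": 0,"ay": 0,"az": 0}
    - {"x": 0,"y": 0,"z": -0.36,"ax": 0,"ay": 0,"az": 0}
  grip: 0.42

```text
time: 9.95
tcp_pos: [0.4653, -0.3137, 0.2505]
eef_rot: [179.9, -0.3, -2.3]
contact_force: [-0.2, -0.3, -0.5]
width: 0.0371
grip_force: 0.0
```

```bash
python3 -c "
from h import *
im=snapshot('wrist');cv2.imwrite('pics/w4.png',im[:,:,::-1])
go((.47,.05,.27,40),(.45,.275,.11,80))"
```

```text
xyz [-0.0153 -0.6043 -0.0363] a [ 0.0005 -0.0008 -0.235 ]
xyz [-0.0645 -0.9778  0.2301] a [ 0.0008 -0.0006 -0.4573]
```

View pics/w4.png

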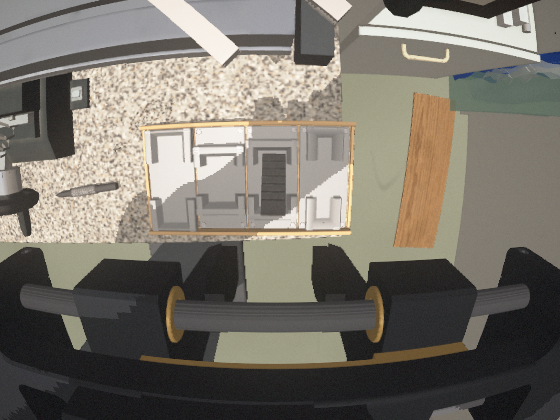

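Request:
arm_command:
  steps:
    - {"x": -0.015,"y": -0.6,"z": -0.036,"ax": 0,"ay": 0,"az": -0.235}
    - {"x": -0.015,"y": -0.6,"z": -0.036,"ax": 0,"ay": 0,"az": -0.235}
    - {"x": -0.015,"y": -0.6,"z": -0.036,"ax": 0,"ay": 0,"az": -0.235}
    - {"x": -0.015,"y": -0.6,"z": -0.036,"ax": 0,"ay": 0,"az": -0.235}
    - {"x": -0.015,"y": -0.6,"z": -0.036,"ax": 0,"ay": 0,"az": -0.235}
    - {"x": -0.015,"y": -0.6,"z": -0.036,"ax": 0,"ay": 0,"az": -0.235}
    - {"x": -0.0645,"y": -0.978,"z": 0.1,"ax": 0,"ay": 0,"az": -0.457}
    - {"x": -0.0645,"y": -0.978,"z": 0.1,"ax": 0,"ay": 0,"az": -0.457}
    - {"x": -0.0645,"y": -0.978,"z": 0.1,"ax": 0,"ay": 0,"az": -0.457}
    - {"x": -0.0645,"y": -0.978,"z": 0.1,"ax": 0,"ay": 0,"az": -0.457}
    - {"x": -0.0645,"y": -0.978,"z": 0.23,"ax": 0,"ay": 0,"az": -0.457}
    - {"x": -0.0645,"y": -0.978,"z": 0.23,"ax": 0,"ay": 0,"az": -0.457}
  grip: 0.7

```text
time: 11.5
tcp_pos: [0.4461, 0.2736, 0.1051]
eef_rot: [-179.7, 0.4, 80.0]
contact_force: [-0.7, -1.3, -0.5]
width: 0.0615
grip_force: 0.0
```

```bash
python3 -c "
from h import *
import pickle
print(get_state()['q'],get_state()['tcp_pos'])
C=get_calibration('wrist');im=snapshot('wrist');pickle.dump(C,open('w5.pkl','wb'))
cv2.imwrite('pics/w5.png',cv2.resize(im[:,:,::-1],(800,600),interpolation=cv2.INTER_CUBIC))
go((.45,.275,.0215,80))"
```

```text
[-53.0465  33.4103  21.4371 113.8049 -19.6003  36.7688 -28.8988] [0.4461 0.2736 0.1051]
xyz [0.0049 0.0054 0.1395] a [-0.0015  0.0019 -0.0006]
```

View pics/w5.png

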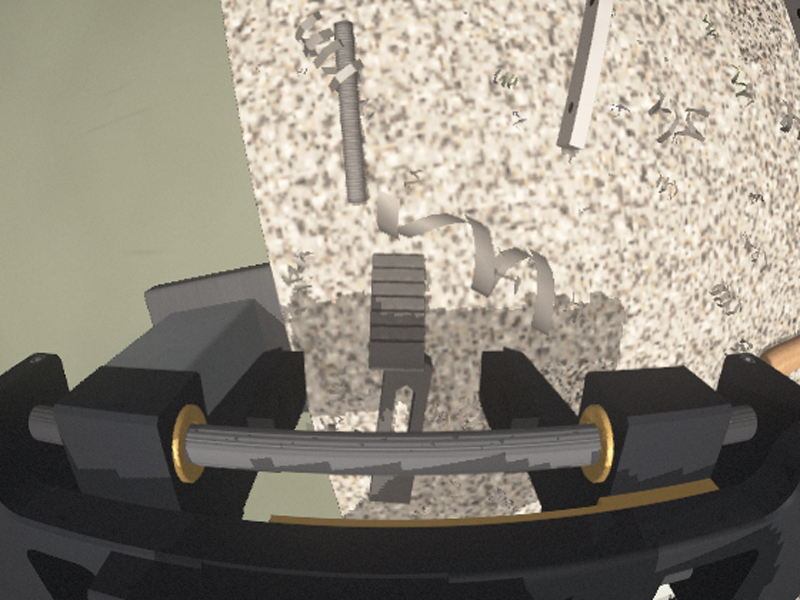

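```bash
python3 -c "
from h import *
import pickle
C=pickle.load(open('w5.pkl','rb'));C1=pickle.load(open('w1.pkl','rb'))
w=lambda u,v,z:onz('wrist',u*.7,v*.7,z,C)
r=lambda u,v:ray('wrist',u*.7,v*.7,C)
a=w(399,255,.005);b=w(396.5,367,.036);print(a,b,(a+b)/2,np.linalg.norm((a-b)[:2]),np.degrees(np.arctan2(*(a-b)[1::-1])))
fa=lambda x,y:ray('wrist',(335+x/2.6)*.7,(5+y/2.6)*.7,C1)
fb=lambda x,y:ray('wrist',(330+(x-400)/2.9)*.7,(235+y/2.9)*.7,C1)
print('B',tri(r(399,255),fb(557,59)),tri(r(396.5,367),fb(526,248)))
print('stud',w(343,22,.006),w(356,202,.006),tri(r(343,22),fa(107,265)),tri(r(356,202),fa(82,555)))
print('clamp',w(390,500,.013),tri(r(390,500),fb(462,525)))
go((.45,.275,.0215,80))
"
```

```text
[0.4539 0.2983 0.005 ] [0.4446 0.2528 0.036 ] [0.4492 0.2756 0.0205] 0.0464594075149895 78.50526610904838
B [ 0.4527  0.2888 -0.0401] [0.4451 0.2521 0.035 ]
stud [0.4475 0.4179 0.006 ] [0.4379 0.3282 0.006 ] [0.4474 0.418  0.0057] [0.44   0.3299 0.0236]
clamp [0.4233 0.1519 0.013 ] [0.4231 0.1507 0.0117]
xyz [0.0049 0.0054 0.1395] a [-0.0015  0.0019 -0.0006]
```

Request:
arm_command:
  steps:
    - {"x": 0.004,"y": 0.004,"z": 0.04,"ax": -0.0015,"ay": 0.0015,"az": 0.002}
    - {"x": 0.004,"y": 0.004,"z": 0.07,"ax": -0.0015,"ay": 0.0015,"az": 0.002}
    - {"x": 0.004,"y": 0.004,"z": 0.07,"ax": -0.0015,"ay": 0.0015,"az": 0.002}
    - {"x": 0.004,"y": 0.004,"z": 0.07,"ax": -0.0015,"ay": 0.0015,"az": 0.002}

```text
time: 12.05
tcp_pos: [0.4525, 0.2773, 0.0677]
eef_rot: [179.7, -0.3, 79.6]
contact_force: [-0.1, -0.8, 0.4]
width: 0.062
grip_force: 0.0
```

```bash
python3 -c "
from h import *
print(get_state()['tcp_pos'])
go((.4493,.2755,.0215,79.5))"
```

```text
[0.4525 0.2773 0.0677]
xyz [-0.0044 -0.0052  0.077 ] a [ 0.0017 -0.0017  0.0004]
```

Request:
arm_command:
  steps:
    - {"x": -0.004,"y": -0.0045,"z": 0.03,"ax": 0.0015,"ay": -0.0015,"az": 0}
    - {"x": -0.004,"y": -0.0045,"z": 0.06,"ax": 0.0015,"ay": -0.0015,"az": 0}
    - {"x": -0.004,"y": -0.0045,"z": 0.077,"ax": 0.0015,"ay": -0.0015,"az": 0}
    - {"x": -0.004,"y": -0.0045,"z": 0.077,"ax": 0.0015,"ay": -0.0015,"az": 0}
    - {"x": -0.004,"y": -0.0045,"z": 0.077,"ax": 0.0015,"ay": -0.0015,"az": 0}

```text
time: 12.68
tcp_pos: [0.4491, 0.2755, 0.0201]
eef_rot: [-180.0, 0.0, 79.6]
contact_force: [-0.5, -0.1, 0.2]
width: 0.0615
grip_force: 0.0
```

Request:
arm_command:
  steps:
    - {"x": 0,"y": 0,"z": 0,"ax": 0,"ay": 0,"az": 0}
    - {"x": 0,"y": 0,"z": 0,"ax": 0,"ay": 0,"az": 0}
    - {"x": 0,"y": 0,"z": 0,"ax": 0,"ay": 0,"az": 0}
    - {"x": 0,"y": 0,"z": 0,"ax": 0,"ay": 0,"az": 0}
    - {"x": 0,"y": 0,"z": 0,"ax": 0,"ay": 0,"az": 0}
    - {"x": 0,"y": 0,"z": 0,"ax": 0,"ay": 0,"az": 0}
  grip: 0
  force: 30

```text
time: 13.42
tcp_pos: [0.4491, 0.2757, 0.0206]
eef_rot: [-180.0, -0.0, 79.6]
contact_force: [-0.1, 0.3, -0.4]
width: 0.0254
grip_force: 30.0
```

```bash
python3 -c "
from h import *
print(get_state()['tcp_pos'])
go((.47,.05,.27,40),(.4669,-.22,.25,-2.1))"
```

```text
[0.4491 0.2757 0.0206]
xyz [-0.3637  0.1021 -0.4157] a [-0.   -0.    0.22]
xyz [-0.8072  0.1783 -0.3824] a [-0.     -0.      0.4539]
```

Request:
arm_command:
  steps:
    - {"x": 0,"y": 0,"z": -0.06,"ax": 0,"ay": 0,"az": 0}
    - {"x": 0,"y": 0,"z": -0.16,"ax": 0,"ay": 0,"az": 0}
    - {"x": 0,"y": 0,"z": -0.26,"ax": 0,"ay": 0,"az": 0}
    - {"x": 0,"y": 0,"z": -0.36,"ax": 0,"ay": 0,"az": 0}
    - {"x": -0.364,"y": 0.102,"z": -0.415,"ax": 0,"ay": 0,"az": 0.22}
    - {"x": -0.364,"y": 0.102,"z": -0.415,"ax": 0,"ay": 0,"az": 0.22}
    - {"x": -0.364,"y": 0.102,"z": -0.415,"ax": 0,"ay": 0,"az": 0.22}
    - {"x": -0.364,"y": 0.102,"z": -0.415,"ax": 0,"ay": 0,"az": 0.22}
    - {"x": -0.807,"y": 0.178,"z": -0.382,"ax": 0,"ay": 0,"az": 0.454}
    - {"x": -0.807,"y": 0.178,"z": -0.382,"ax": 0,"ay": 0,"az": 0.454}
    - {"x": -0.807,"y": 0.178,"z": -0.382,"ax": 0,"ay": 0,"az": 0.454}
    - {"x": -0.807,"y": 0.178,"z": -0.382,"ax": 0,"ay": 0,"az": 0.454}

```text
time: 14.92
tcp_pos: [0.4667, -0.201, 0.2511]
eef_rot: [-180.0, -0.0, -2.4]
contact_force: [0.5, 1.2, -1.2]
width: 0.0258
grip_force: 30.0
```

```bash
python3 -c "
from h import *
print(get_state()['tcp_pos'],get_state()['q'])
go((.4669,-.2516,.12,-2.1))"
```

```text
[ 0.4667 -0.201   0.2511] [-23.4935  24.6821  53.8399 111.9504 -24.2338  55.381  -50.3778]
xyz [0.0038 0.0843 0.2185] a [-0.0002 -0.0001 -0.0018]
```

Request:
arm_command:
  steps:
    - {"x": 0.003,"y": 0.06,"z": 0.08,"ax": 0,"ay": 0,"az": 0}
    - {"x": 0.003,"y": 0.06,"z": 0.16,"ax": 0,"ay": 0,"az": 0}
    - {"x": 0.003,"y": 0.06,"z": 0.218,"ax": 0,"ay": 0,"az": 0}
    - {"x": 0.003,"y": 0.06,"z": 0.218,"ax": 0,"ay": 0,"az": 0}
    - {"x": 0.003,"y": 0.06,"z": 0.218,"ax": 0,"ay": 0,"az": 0}
    - {"x": 0.003,"y": 0.06,"z": 0.218,"ax": 0,"ay": 0,"az": 0}

```text
time: 15.68
tcp_pos: [0.4685, -0.2359, 0.122]
eef_rot: [180.0, -0.2, -2.1]
contact_force: [-0.5, -0.2, -1.5]
width: 0.0262
grip_force: 30.0
```

```bash
python3 -c "
from h import *
print(get_state()['tcp_pos'])
go((.4669,-.2516,.05,-2.1),(.4669,-.2516,.0305,-2.1))"
```

```text
[ 0.4685 -0.2359  0.122 ]
xyz [-0.0021  0.0262  0.1201] a [ 0.0002 -0.0009 -0.    ]
xyz [-0.0022  0.0262  0.1526] a [ 0.0002 -0.0009 -0.    ]
```

Request:
arm_command:
  steps:
    - {"x": -0.002,"y": 0.026,"z": 0.04,"ax": 0,"ay": 0,"az": 0}
    - {"x": -0.002,"y": 0.026,"z": 0.08,"ax": 0,"ay": 0,"az": 0}
    - {"x": -0.002,"y": 0.026,"z": 0.105,"ax": 0,"ay": 0,"az": 0}
    - {"x": -0.002,"y": 0.026,"z": 0.105,"ax": 0,"ay": 0,"az": 0}
    - {"x": -0.002,"y": 0.026,"z": 0.105,"ax": 0,"ay": 0,"az": 0}

```text
time: 16.3
tcp_pos: [0.4663, -0.2513, 0.0583]
eef_rot: [180.0, -0.1, -2.1]
contact_force: [-1.1, -0.0, -2.0]
width: 0.0259
grip_force: 30.0
```

```bash
python3 -c "
from h import *
print(get_state()['tcp_pos'])
go((.4669,-.2516,.0305,-2.1))"
```

```text
[ 0.4663 -0.2513  0.0583]
xyz [0.001  0.0005 0.0464] a [ 0.0001 -0.0004 -0.0001]
```

Request:
arm_command:
  steps:
    - {"x": 0.001,"y": 0.0005,"z": 0.02,"ax": 0,"ay": 0,"az": 0}
    - {"x": 0.001,"y": 0.0005,"z": 0.035,"ax": 0,"ay": 0,"az": 0}
    - {"x": 0.001,"y": 0.0005,"z": 0.046,"ax": 0,"ay": 0,"az": 0}
    - {"x": 0.001,"y": 0.0005,"z": 0.046,"ax": 0,"ay": 0,"az": 0}
    - {"x": 0.001,"y": 0.0005,"z": 0.046,"ax": 0,"ay": 0,"az": 0}

```text
time: 16.92
tcp_pos: [0.4662, -0.2515, 0.0297]
eef_rot: [180.0, 0.0, -2.1]
contact_force: [-0.9, -0.2, -1.7]
width: 0.0255
grip_force: 30.0
```

Request:
arm_command:
  steps:
    - {"x": 0,"y": 0,"z": 0,"ax": 0,"ay": 0,"az": 0}
    - {"x": 0,"y": 0,"z": 0,"ax": 0,"ay": 0,"az": 0}
    - {"x": 0,"y": 0,"z": 0,"ax": 0,"ay": 0,"az": 0}
    - {"x": 0,"y": 0,"z": 0,"ax": 0,"ay": 0,"az": 0}
    - {"x": 0,"y": 0,"z": -0.03,"ax": 0,"ay": 0,"az": 0}
    - {"x": 0,"y": 0,"z": -0.1,"ax": 0,"ay": 0,"az": 0}
    - {"x": 0,"y": 0,"z": -0.2,"ax": 0,"ay": 0,"az": 0}
    - {"x": 0,"y": 0,"z": -0.3,"ax": 0,"ay": 0,"az": 0}
    - {"x": 0,"y": 0,"z": -0.36,"ax": 0,"ay": 0,"az": 0}
    - {"x": 0,"y": 0,"z": -0.36,"ax": 0,"ay": 0,"az": 0}
  grip: 0.4

```text
time: 18.18
tcp_pos: [0.4674, -0.2524, 0.2492]
eef_rot: [179.9, -0.3, -2.1]
contact_force: [0.7, 0.3, -0.7]
width: 0.0351
grip_force: 0.0
```

```bash
python3 -c "
from h import *
im=snapshot('wrist');cv2.imwrite('pics/w6.png',im[:,:,::-1])
go((.47,.05,.27,40),(.437,.20,.20,74.2))"
```

```text
xyz [-0.0129 -0.5024 -0.0377] a [ 0.0003 -0.0009 -0.2341]
xyz [-0.0775 -0.7501  0.0788] a [ 0.0006 -0.0008 -0.4241]
```

Request:
arm_command:
  steps:
    - {"x": -0.013,"y": -0.502,"z": -0.037,"ax": 0,"ay": 0,"az": -0.234}
    - {"x": -0.013,"y": -0.502,"z": -0.037,"ax": 0,"ay": 0,"az": -0.234}
    - {"x": -0.013,"y": -0.502,"z": -0.037,"ax": 0,"ay": 0,"az": -0.234}
    - {"x": -0.013,"y": -0.502,"z": -0.037,"ax": 0,"ay": 0,"az": -0.234}
    - {"x": -0.013,"y": -0.502,"z": -0.037,"ax": 0,"ay": 0,"az": -0.234}
    - {"x": -0.0775,"y": -0.75,"z": 0.079,"ax": 0,"ay": 0,"az": -0.424}
    - {"x": -0.0775,"y": -0.75,"z": 0.079,"ax": 0,"ay": 0,"az": -0.424}
    - {"x": -0.0775,"y": -0.75,"z": 0.079,"ax": 0,"ay": 0,"az": -0.424}
    - {"x": -0.0775,"y": -0.75,"z": 0.079,"ax": 0,"ay": 0,"az": -0.424}
    - {"x": -0.0775,"y": -0.75,"z": 0.079,"ax": 0,"ay": 0,"az": -0.424}
    - {"x": -0.0775,"y": -0.75,"z": 0.079,"ax": 0,"ay": 0,"az": -0.424}
  grip: 0.65

```text
time: 19.6
tcp_pos: [0.437, 0.1985, 0.1988]
eef_rot: [180.0, 0.0, 74.0]
contact_force: [0.3, -0.4, -0.4]
width: 0.0575
grip_force: 0.0
```

```bash
python3 -c "
from h import *
import pickle
print(get_state()['tcp_pos'])
C=get_calibration('wrist');im=snapshot('wrist');pickle.dump(C,open('w7.pkl','wb'))
a=cv2.resize(im[:,:,::-1],(800,600),interpolation=cv2.INTER_CUBIC)[150:450,200:600]
b=cv2.imread('pics/w6.png')[115:245,130:370]
W=np.zeros((600,800,3),np.uint8);W[:300,:400]=a;W[330:330+260,:480]=cv2.resize(b,None,fx=2,fy=2,interpolation=cv2.INTER_CUBIC)
cv2.imwrite('pics/w7c.png',W)
go((.437,.1996,.08,74.2),(.437,.1996,.026,74.2))"
```

```text
[0.437  0.1985 0.1988]
xyz [ 0.0014 -0.0005  0.198 ] a [ 0.0002 -0.     -0.0012]
xyz [ 0.0014 -0.0006  0.288 ] a [ 0.0002 -0.     -0.0012]
```

View pics/w7c.png

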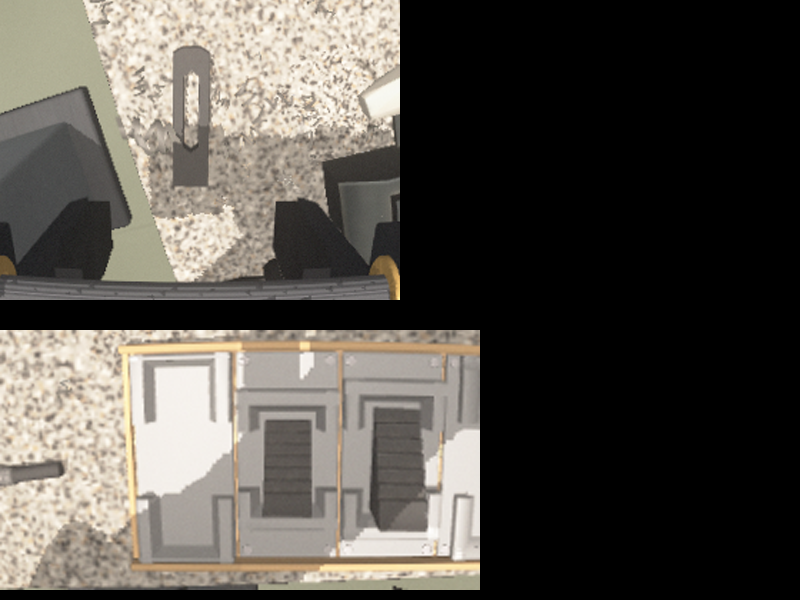

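```bash
python3 -c "
from h import *
import pickle
C=pickle.load(open('w7.pkl','rb'))
w=lambda u,v,z:onz('wrist',(200+u)*.7,(150+v)*.7,z,C)
a=w(191.5,46,.013);b=w(191,186,.013);print(a,b,(a+b)/2,np.linalg.norm((a-b)[:2]),np.degrees(np.arctan2(*(a-b)[1::-1])))
print(get_state()['tcp_pos'])
go((.437,.1996,.08,74.2),(.437,.1996,.026,74.2))"
```

```text
[0.4508 0.2461 0.013 ] [0.4228 0.1502 0.013 ] [0.4368 0.1981 0.013 ] 0.099964348329553 73.74960120594086
[0.437  0.1987 0.1988]
xyz [ 0.0014 -0.0005  0.198 ] a [ 0.0002 -0.     -0.0012]
xyz [ 0.0014 -0.0006  0.288 ] a [ 0.0002 -0.     -0.0012]
```

Request:
arm_command:
  steps:
    - {"x": 0,"y": 0,"z": 0.09,"ax": 0,"ay": 0,"az": 0}
    - {"x": 0,"y": 0,"z": 0.17,"ax": 0,"ay": 0,"az": 0}
    - {"x": 0,"y": 0,"z": 0.23,"ax": 0,"ay": 0,"az": 0}
    - {"x": 0,"y": 0,"z": 0.27,"ax": 0,"ay": 0,"az": 0}
    - {"x": 0,"y": 0,"z": 0.29,"ax": 0,"ay": 0,"az": 0}
    - {"x": 0,"y": 0,"z": 0.29,"ax": 0,"ay": 0,"az": 0}
    - {"x": 0,"y": 0,"z": 0.29,"ax": 0,"ay": 0,"az": 0}

```text
time: 20.52
tcp_pos: [0.4372, 0.2001, 0.0254]
eef_rot: [179.9, -0.1, 74.2]
contact_force: [-0.1, 0.3, -0.2]
width: 0.0576
grip_force: 0.0
```

Request:
arm_command:
  steps:
    - {"x": 0,"y": 0,"z": 0,"ax": 0,"ay": 0,"az": 0}
    - {"x": 0,"y": 0,"z": 0,"ax": 0,"ay": 0,"az": 0}
    - {"x": 0,"y": 0,"z": 0,"ax": 0,"ay": 0,"az": 0}
    - {"x": 0,"y": 0,"z": 0,"ax": 0,"ay": 0,"az": 0}
    - {"x": 0,"y": 0,"z": 0,"ax": 0,"ay": 0,"az": 0}
    - {"x": 0,"y": 0,"z": 0,"ax": 0,"ay": 0,"az": 0}
  grip: 0
  force: 40

```text
time: 21.28
tcp_pos: [0.4365, 0.2001, 0.0246]
eef_rot: [-180.0, -0.0, 74.2]
contact_force: [-0.7, -0.0, 4.9]
width: 0.0246
grip_force: 40.0
```

```bash
python3 -c "
from h import *
print(get_state()['tcp_pos'])
go((.46,.05,.27,40),(.469,-.17,.25,-2.1))"
```

```text
[0.4365 0.2001 0.0246]
xyz [-0.2299  0.1057 -0.409 ] a [-0.     -0.0001  0.19  ]
xyz [-0.5787  0.22   -0.3758] a [-0.0001 -0.0001  0.4239]
```

Request:
arm_command:
  steps:
    - {"x": 0,"y": 0,"z": -0.05,"ax": 0,"ay": 0,"az": 0}
    - {"x": 0,"y": 0,"z": -0.14,"ax": 0,"ay": 0,"az": 0}
    - {"x": 0,"y": 0,"z": -0.24,"ax": 0,"ay": 0,"az": 0}
    - {"x": 0,"y": 0,"z": -0.34,"ax": 0,"ay": 0,"az": 0}
    - {"x": -0.23,"y": 0.106,"z": -0.41,"ax": 0,"ay": 0,"az": 0.19}
    - {"x": -0.23,"y": 0.106,"z": -0.41,"ax": 0,"ay": 0,"az": 0.19}
    - {"x": -0.23,"y": 0.106,"z": -0.41,"ax": 0,"ay": 0,"az": 0.19}
    - {"x": -0.579,"y": 0.22,"z": -0.376,"ax": 0,"ay": 0,"az": 0.424}
    - {"x": -0.579,"y": 0.22,"z": -0.376,"ax": 0,"ay": 0,"az": 0.424}
    - {"x": -0.579,"y": 0.22,"z": -0.376,"ax": 0,"ay": 0,"az": 0.424}
    - {"x": -0.579,"y": 0.22,"z": -0.376,"ax": 0,"ay": 0,"az": 0.424}
    - {"x": -0.579,"y": 0.22,"z": -0.376,"ax": 0,"ay": 0,"az": 0.424}

```text
time: 22.78
tcp_pos: [0.4678, -0.173, 0.2496]
eef_rot: [179.9, 0.1, -2.5]
contact_force: [-0.6, 0.0, -1.2]
width: 0.0246
grip_force: 40.0
```

Request:
arm_command:
  steps:
    - {"x": 0,"y": 0,"z": 0.05,"ax": 0,"ay": 0,"az": 0}
    - {"x": 0,"y": 0,"z": 0.1,"ax": 0,"ay": 0,"az": 0}
    - {"x": 0,"y": 0,"z": 0.1,"ax": 0,"ay": 0,"az": 0}
    - {"x": 0,"y": 0,"z": 0.1,"ax": 0,"ay": 0,"az": 0}
    - {"x": 0,"y": 0,"z": 0.1,"ax": 0,"ay": 0,"az": 0}

```text
time: 23.4
tcp_pos: [0.4697, -0.1701, 0.1912]
eef_rot: [180.0, -0.1, -2.1]
contact_force: [0.9, -0.2, -1.7]
width: 0.0242
grip_force: 40.0
```

```bash
python3 -c "
from h import *
print(get_state()['tcp_pos'])
go((.470,-.192,.08,-2.1))"
```

```text
[ 0.4697 -0.1701  0.1912]
xyz [0.0015 0.0364 0.1853] a [ 0.     -0.0006  0.0002]
```

Request:
arm_command:
  steps:
    - {"x": 0.001,"y": 0.037,"z": 0.06,"ax": 0,"ay": 0,"az": 0}
    - {"x": 0.001,"y": 0.037,"z": 0.12,"ax": 0,"ay": 0,"az": 0}
    - {"x": 0.001,"y": 0.037,"z": 0.185,"ax": 0,"ay": 0,"az": 0}
    - {"x": 0.001,"y": 0.037,"z": 0.2,"ax": 0,"ay": 0,"az": 0}
    - {"x": 0.001,"y": 0.037,"z": 0.2,"ax": 0,"ay": 0,"az": 0}
    - {"x": 0.001,"y": 0.037,"z": 0.2,"ax": 0,"ay": 0,"az": 0}

```text
time: 24.15
tcp_pos: [0.4698, -0.1928, 0.0716]
eef_rot: [180.0, -0.1, -2.1]
contact_force: [0.5, 0.1, -2.1]
width: 0.0243
grip_force: 40.0
```

```bash
python3 -c "
from h import *
print(get_state()['tcp_pos'])
go((.470,-.1925,.045,-2.1),(.470,-.1925,.0345,-2.1))"
```

```text
[ 0.4698 -0.1928  0.0716]
xyz [ 0.0003 -0.0006  0.0443] a [ 0.0002 -0.0008 -0.0001]
xyz [ 0.0002 -0.0006  0.0618] a [ 0.0002 -0.0008 -0.0001]
```

Request:
arm_command:
  steps:
    - {"x": 0,"y": -0.0005,"z": 0.02,"ax": 0,"ay": -0.0005,"az": 0}
    - {"x": 0,"y": -0.0005,"z": 0.035,"ax": 0,"ay": -0.0005,"az": 0}
    - {"x": 0,"y": -0.0005,"z": 0.045,"ax": 0,"ay": -0.0005,"az": 0}
    - {"x": 0,"y": -0.0005,"z": 0.052,"ax": 0,"ay": -0.0005,"az": 0}
    - {"x": 0,"y": -0.0005,"z": 0.052,"ax": 0,"ay": -0.0005,"az": 0}

```text
time: 24.78
tcp_pos: [0.4684, -0.1922, 0.0385]
eef_rot: [-180.0, 0.1, -2.1]
contact_force: [0.6, -0.5, -1.7]
width: 0.0245
grip_force: 40.0
```

Request:
arm_command:
  steps:
    - {"x": 0,"y": 0,"z": 0.004,"ax": 0,"ay": 0,"az": 0}
    - {"x": 0,"y": 0,"z": 0.008,"ax": 0,"ay": 0,"az": 0}
    - {"x": 0,"y": 0,"z": 0.009,"ax": 0,"ay": 0,"az": 0}
    - {"x": 0,"y": 0,"z": 0.009,"ax": 0,"ay": 0,"az": 0}

```text
time: 25.28
tcp_pos: [0.4687, -0.1922, 0.0337]
eef_rot: [-180.0, 0.1, -2.1]
contact_force: [-1.2, 0.5, 1.9]
width: 0.024
grip_force: 40.0
```

Request:
arm_command:
  steps:
    - {"x": 0,"y": 0,"z": 0,"ax": 0,"ay": 0,"az": 0}
    - {"x": 0,"y": 0,"z": 0,"ax": 0,"ay": 0,"az": 0}
    - {"x": 0,"y": 0,"z": 0,"ax": 0,"ay": 0,"az": 0}
    - {"x": 0,"y": 0,"z": -0.02,"ax": 0,"ay": 0,"az": 0}
    - {"x": 0,"y": 0,"z": -0.06,"ax": 0,"ay": 0,"az": 0}
    - {"x": 0,"y": 0,"z": -0.15,"ax": 0,"ay": 0,"az": 0}
    - {"x": 0,"y": 0,"z": -0.25,"ax": 0,"ay": 0,"az": 0}
    - {"x": 0,"y": 0,"z": -0.36,"ax": 0,"ay": 0,"az": 0}
    - {"x": 0,"y": 0,"z": -0.36,"ax": 0,"ay": 0,"az": 0}
    - {"x": 0,"y": 0,"z": -0.36,"ax": 0,"ay": 0,"az": 0}
  grip: 0.34

```text
time: 26.52
tcp_pos: [0.4688, -0.1917, 0.2495]
eef_rot: [-180.0, 0.1, -2.1]
contact_force: [0.4, 1.1, -1.3]
width: 0.0298
grip_force: 0.0
```

```bash
python3 -c "
from h import *
im=snapshot('wrist');cv2.imwrite('pics/w8.png',im[:,:,::-1])
go((.47,.05,.27,40),(.443,.373,.20,85))"
```

```text
xyz [-0.0122 -0.4024 -0.0351] a [-0.0006  0.0008 -0.234 ]
xyz [-0.0766 -0.9386  0.0823] a [-0.0009  0.0005 -0.484 ]
```

Request:
arm_command:
  steps:
    - {"x": -0.012,"y": -0.402,"z": -0.035,"ax": 0,"ay": 0,"az": -0.234}
    - {"x": -0.012,"y": -0.402,"z": -0.035,"ax": 0,"ay": 0,"az": -0.234}
    - {"x": -0.012,"y": -0.402,"z": -0.035,"ax": 0,"ay": 0,"az": -0.234}
    - {"x": -0.012,"y": -0.402,"z": -0.035,"ax": 0,"ay": 0,"az": -0.234}
    - {"x": -0.0766,"y": -0.939,"z": 0.082,"ax": 0,"ay": 0,"az": -0.48}
    - {"x": -0.0766,"y": -0.939,"z": 0.082,"ax": 0,"ay": 0,"az": -0.48}
    - {"x": -0.0766,"y": -0.939,"z": 0.082,"ax": 0,"ay": 0,"az": -0.48}
    - {"x": -0.0766,"y": -0.939,"z": 0.082,"ax": 0,"ay": 0,"az": -0.48}
    - {"x": -0.0766,"y": -0.939,"z": 0.082,"ax": 0,"ay": 0,"az": -0.48}
    - {"x": -0.0766,"y": -0.939,"z": 0.082,"ax": 0,"ay": 0,"az": -0.48}
    - {"x": -0.0766,"y": -0.939,"z": 0.082,"ax": 0,"ay": 0,"az": -0.48}
    - {"x": -0.0766,"y": -0.939,"z": 0.082,"ax": 0,"ay": 0,"az": -0.48}
  grip: 0.55

```text
time: 28.08
tcp_pos: [0.4446, 0.3699, 0.2001]
eef_rot: [-179.9, 0.1, 84.1]
contact_force: [-0.1, -0.2, -0.1]
width: 0.0488
grip_force: 0.0
```

```bash
python3 -c "
from h import *
import pickle
print(get_state()['tcp_pos'])
C=get_calibration('wrist');im=snapshot('wrist');pickle.dump(C,open('w9.pkl','wb'))
a=cv2.resize(im[:,:,::-1],(800,600),interpolation=cv2.INTER_CUBIC)[150:450,200:600]
b=cv2.imread('pics/w8.png')[115:245,130:390]
W=np.zeros((600,800,3),np.uint8);W[:300,:400]=a;W[330:330+260,:520]=cv2.resize(b,None,fx=2,fy=2,interpolation=cv2.INTER_CUBIC)
cv2.imwrite('pics/w9c.png',W)
go((.443,.373,.0215,84.5))"
```

```text
[0.4446 0.3699 0.2001]
xyz [ 0.005  -0.003   0.2982] a [-0.0004  0.0004 -0.0024]
```

View pics/w9c.png

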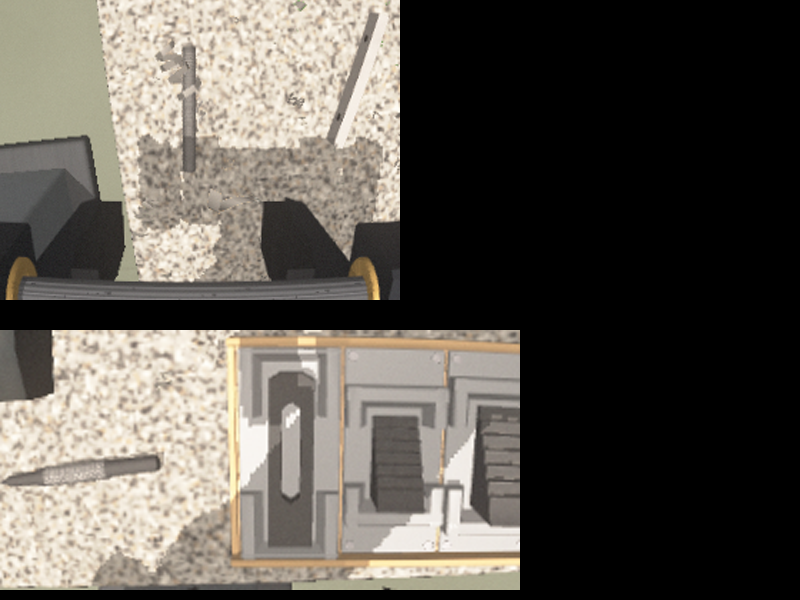

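```bash
python3 -c "
from h import *
import pickle
C=pickle.load(open('w9.pkl','rb'))
w=lambda u,v,z:onz('wrist',(200+u)*.7,(150+v)*.7,z,C)
a=w(189,46,.007);b=w(189,170,.007);print(a,b,(a+b)/2,np.linalg.norm((a-b)[:2]),np.degrees(np.arctan2(*(a-b)[1::-1])))
m=(a+b)/2
go((m[0],m[1],.0215,84.1))"
```

```text
[0.4477 0.4185 0.007 ] [0.4383 0.3292 0.007 ] [0.443  0.3739 0.007 ] 0.08980363550396449 84.00612850576749
xyz [ 0.0064 -0.0031  0.2982] a [-0.0004  0.0004 -0.0001]
```

Request:
arm_command:
  steps:
    - {"x": 0.002,"y": -0.001,"z": 0.09,"ax": 0,"ay": 0,"az": 0}
    - {"x": 0.002,"y": -0.001,"z": 0.17,"ax": 0,"ay": 0,"az": 0}
    - {"x": 0.002,"y": -0.001,"z": 0.24,"ax": 0,"ay": 0,"az": 0}
    - {"x": 0.002,"y": -0.001,"z": 0.25,"ax": 0,"ay": 0,"az": 0}
    - {"x": 0.002,"y": -0.001,"z": 0.25,"ax": 0,"ay": 0,"az": 0}

```text
time: 28.75
tcp_pos: [0.4442, 0.3732, 0.0515]
eef_rot: [-180.0, -0.0, 84.2]
contact_force: [0.7, -0.8, 0.1]
width: 0.0488
grip_force: 0.0
```

```bash
python3 -c "
from h import *
print(get_state()['tcp_pos'])
go((.443,.3738,.021,84.1))"
```

```text
[0.4442 0.3732 0.0515]
xyz [ 0.0007 -0.0021  0.0509] a [-0.0002 -0.0001  0.0005]
```

Request:
arm_command:
  steps:
    - {"x": 0.0005,"y": -0.002,"z": 0.025,"ax": 0,"ay": 0,"az": 0}
    - {"x": 0.0005,"y": -0.002,"z": 0.042,"ax": 0,"ay": 0,"az": 0}
    - {"x": 0.0005,"y": -0.002,"z": 0.051,"ax": 0,"ay": 0,"az": 0}
    - {"x": 0.0005,"y": -0.002,"z": 0.051,"ax": 0,"ay": 0,"az": 0}
    - {"x": 0.0005,"y": -0.002,"z": 0.051,"ax": 0,"ay": 0,"az": 0}

```text
time: 29.38
tcp_pos: [0.4421, 0.3743, 0.0197]
eef_rot: [-179.9, 0.0, 84.3]
contact_force: [0.4, 0.1, 0.2]
width: 0.0485
grip_force: 0.0
```

Request:
arm_command:
  steps:
    - {"x": 0,"y": 0,"z": 0,"ax": 0,"ay": 0,"az": 0}
    - {"x": 0,"y": 0,"z": 0,"ax": 0,"ay": 0,"az": 0}
    - {"x": 0,"y": 0,"z": 0,"ax": 0,"ay": 0,"az": 0}
    - {"x": 0,"y": 0,"z": 0,"ax": 0,"ay": 0,"az": 0}
    - {"x": 0,"y": 0,"z": 0,"ax": 0,"ay": 0,"az": 0}
    - {"x": 0,"y": 0,"z": 0,"ax": 0,"ay": 0,"az": 0}
  grip: 0
  force: 30

```text
time: 30.12
tcp_pos: [0.442, 0.3743, 0.0198]
eef_rot: [-179.9, 0.0, 84.3]
contact_force: [-0.8, -0.8, 0.8]
width: 0.0085
grip_force: 30.0
```

```bash
python3 -c "
from h import *
s=get_state();print(s['tcp_pos'],s['width'],s['grip_force'])
go((.47,.05,.27,40),(.463,-.12,.26,15))"
```

```text
[0.442  0.3743 0.0198] 0.008522713745876404 29.99998927116394
xyz [-0.5331  0.0998 -0.4172] a [-0.0004  0.0002  0.246 ]
xyz [-0.8162  0.1164 -0.4005] a [-0.0004  0.0003  0.3849]
```

Request:
arm_command:
  steps:
    - {"x": 0,"y": 0,"z": -0.05,"ax": 0,"ay": 0,"az": 0}
    - {"x": 0,"y": 0,"z": -0.14,"ax": 0,"ay": 0,"az": 0}
    - {"x": 0,"y": 0,"z": -0.24,"ax": 0,"ay": 0,"az": 0}
    - {"x": 0,"y": 0,"z": -0.34,"ax": 0,"ay": 0,"az": 0}
    - {"x": -0.533,"y": 0.1,"z": -0.417,"ax": 0,"ay": 0,"az": 0.246}
    - {"x": -0.533,"y": 0.1,"z": -0.417,"ax": 0,"ay": 0,"az": 0.246}
    - {"x": -0.533,"y": 0.1,"z": -0.417,"ax": 0,"ay": 0,"az": 0.246}
    - {"x": -0.533,"y": 0.1,"z": -0.417,"ax": 0,"ay": 0,"az": 0.246}
    - {"x": -0.533,"y": 0.1,"z": -0.417,"ax": 0,"ay": 0,"az": 0.246}
    - {"x": -0.816,"y": 0.116,"z": -0.4,"ax": 0,"ay": 0,"az": 0.385}
    - {"x": -0.816,"y": 0.116,"z": -0.4,"ax": 0,"ay": 0,"az": 0.385}
    - {"x": -0.816,"y": 0.116,"z": -0.4,"ax": 0,"ay": 0,"az": 0.385}

```text
time: 31.62
tcp_pos: [0.4624, -0.1215, 0.2598]
eef_rot: [-180.0, 0.0, 14.8]
contact_force: [0.9, 0.4, -0.2]
width: 0.0091
grip_force: 30.0
```

```bash
python3 -c "
from h import *
s=get_state();print(s['tcp_pos'],s['width'],s['grip_force'],s['q'])
go((.4625,-.3715,.22,-2.1))"
```

```text
[ 0.4624 -0.1215  0.2598] 0.009111304741387105 30.001131892204285 [-35.7185  20.2852  55.7965 115.4947 -20.5959  54.635  -44.553 ]
xyz [-0.1062  0.4029  0.0661] a [-0.0002  0.0003  0.0939]
```

Request:
arm_command:
  steps:
    - {"x": -0.106,"y": 0.403,"z": 0.066,"ax": 0,"ay": 0,"az": 0.094}
    - {"x": -0.106,"y": 0.403,"z": 0.066,"ax": 0,"ay": 0,"az": 0.094}
    - {"x": -0.106,"y": 0.403,"z": 0.066,"ax": 0,"ay": 0,"az": 0.094}
    - {"x": -0.106,"y": 0.403,"z": 0.066,"ax": 0,"ay": 0,"az": 0.094}
    - {"x": -0.106,"y": 0.403,"z": 0.066,"ax": 0,"ay": 0,"az": 0.094}
    - {"x": -0.106,"y": 0.403,"z": 0.15,"ax": 0,"ay": 0,"az": 0.094}
    - {"x": -0.106,"y": 0.403,"z": 0.22,"ax": 0,"ay": 0,"az": 0.094}
    - {"x": -0.106,"y": 0.403,"z": 0.22,"ax": 0,"ay": 0,"az": 0.094}
    - {"x": -0.106,"y": 0.403,"z": 0.22,"ax": 0,"ay": 0,"az": 0.094}

```text
time: 32.75
tcp_pos: [0.4643, -0.37, 0.1292]
eef_rot: [179.9, 0.0, -1.9]
contact_force: [0.7, 0.0, -0.7]
width: 0.009
grip_force: 30.0
```

```bash
python3 -c "
from h import *
s=get_state();print(s['tcp_pos'],s['width'],s['grip_force'])
go((.4625,-.3715,.06,-2.1),(.4625,-.3715,.03,-2.1))"
```

```text
[ 0.4643 -0.37    0.1292] 0.00895835522285845 29.99965935945511
xyz [-0.0029  0.0024  0.1153] a [0.0003 0.0001 0.001 ]
xyz [-0.0029  0.0024  0.1653] a [0.0003 0.0001 0.001 ]
```

Request:
arm_command:
  steps:
    - {"x": -0.002,"y": 0.0015,"z": 0.06,"ax": 0,"ay": 0,"az": 0}
    - {"x": -0.002,"y": 0.0015,"z": 0.11,"ax": 0,"ay": 0,"az": 0}
    - {"x": -0.002,"y": 0.0015,"z": 0.125,"ax": 0,"ay": 0,"az": 0}
    - {"x": -0.002,"y": 0.0015,"z": 0.125,"ax": 0,"ay": 0,"az": 0}
    - {"x": -0.002,"y": 0.0015,"z": 0.125,"ax": 0,"ay": 0,"az": 0}

```text
time: 33.38
tcp_pos: [0.4631, -0.3715, 0.0543]
eef_rot: [179.9, -0.0, -1.9]
contact_force: [-0.5, -0.4, -0.1]
width: 0.0091
grip_force: 30.0
```

```bash
python3 -c "
from h import *
s=get_state();print(s['tcp_pos'],s['width'],s['grip_force'])
go((.4625,-.3715,.03,-2.1))"
```

```text
[ 0.4631 -0.3715  0.0543] 0.00908690434996074 29.99966472387314
xyz [-0.0011 -0.      0.0405] a [ 0.0005 -0.0002  0.0009]
```

Request:
arm_command:
  steps:
    - {"x": -0.001,"y": 0,"z": 0.018,"ax": 0,"ay": 0,"az": 0}
    - {"x": -0.001,"y": 0,"z": 0.032,"ax": 0,"ay": 0,"az": 0}
    - {"x": -0.001,"y": 0,"z": 0.04,"ax": 0,"ay": 0,"az": 0}
    - {"x": -0.001,"y": 0,"z": 0.04,"ax": 0,"ay": 0,"az": 0}
    - {"x": -0.001,"y": 0,"z": 0.04,"ax": 0,"ay": 0,"az": 0}

```text
time: 34.0
tcp_pos: [0.4614, -0.3706, 0.0287]
eef_rot: [-180.0, 0.1, -2.0]
contact_force: [-1.1, 2.2, 4.6]
width: 0.0086
grip_force: 30.0
```

Request:
arm_command:
  steps:
    - {"x": 0,"y": 0,"z": 0.001,"ax": 0,"ay": 0,"az": 0}
    - {"x": 0,"y": 0,"z": 0.001,"ax": 0,"ay": 0,"az": 0}
    - {"x": 0,"y": 0,"z": 0.001,"ax": 0,"ay": 0,"az": 0}
    - {"x": 0,"y": 0,"z": -0.01,"ax": 0,"ay": 0,"az": 0}
    - {"x": 0,"y": 0,"z": -0.06,"ax": 0,"ay": 0,"az": 0}
    - {"x": 0,"y": 0,"z": -0.15,"ax": 0,"ay": 0,"az": 0}
    - {"x": 0,"y": 0,"z": -0.25,"ax": 0,"ay": 0,"az": 0}
    - {"x": 0,"y": 0,"z": -0.36,"ax": 0,"ay": 0,"az": 0}
    - {"x": 0,"y": 0,"z": -0.36,"ax": 0,"ay": 0,"az": 0}
    - {"x": 0,"y": 0,"z": -0.36,"ax": 0,"ay": 0,"az": 0}
  grip: 0.2

```text
time: 35.25
tcp_pos: [0.462, -0.3696, 0.2441]
eef_rot: [-179.9, 0.1, -1.9]
contact_force: [-0.6, 0.2, 0.4]
width: 0.0174
grip_force: 0.0
```

```bash
python3 -c "
from h import *
im=snapshot('wrist')
cv2.imwrite('pics/w10.png',cv2.resize(im[100:260,90:390,::-1],None,fx=2.6,fy=2.6,interpolation=cv2.INTER_CUBIC))"
```

```text
(no output)
```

View pics/w10.png

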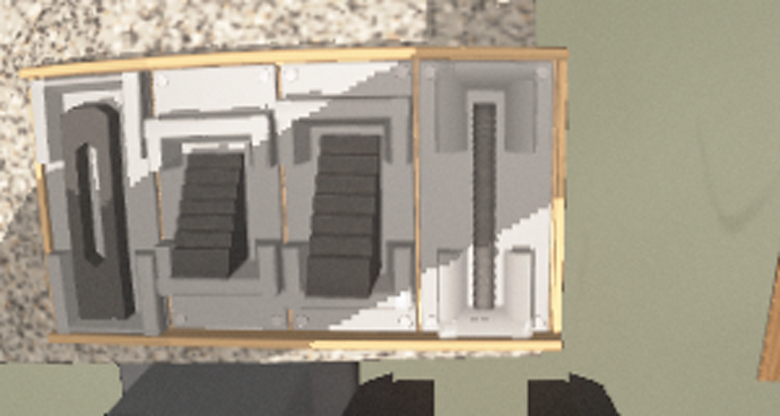

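```bash
python3 -c "
from plant import *
print(finish_job())"
```

```text
the job is handed in; nothing more can be done
None
```

The larger and smaller stepped blocks, the strap clamp and the stud each lie flat in their own tray pockets, blocks with steps up; I left the parallel and the punch alone and handed the job in at about 35 s.

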